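Fill the melting pot under the funnel stand

ROBOT

A 6-joint arm with a two-finger parallel gripper is mounted at the origin on the work surface. World frame = base frame: x ahead of the robot, y to its left, z up, the work surface at z = 0. Lengths are in m, angles in rad, forces in N, time in s.
With the tool pointing down it reaches from about 0.4 to 0.825 m from the base axis. Payload 7 kg.
Tool frame: the origin (TCP) lies between the finger pads; the fingertips stand 17 mm ahead of it and the grasp point (between the pads) lies 2 mm behind it; z points along the fingers, y is the line along which they close (so a half turn about z gives the same grasp; the last joint's range is limited). The gripper opens to 85 mm and grips with 20 to 120 N. Pads are 22 mm wide; open, the fingers measure 114 mm over their backs; the gripper's body (76 mm by 85 mm) begins 54 mm behind the grasp point. The pads swing forward as they close: fully open they stand 13 mm farther back than shut.
Start: joints at [1.428, 0.359, 0.012, 0, -1.224, -0.288], TCP at [0.282, 0.613, 0.248] pointing down, gripper open.
Joint ranges: [-3.07, 3.07], [-1.43, 2.12], [-1.02, 1.25], [-3.03, 1.67], [-3.05, -0], [-3.03, 3.03]. Speed limits (rad/s): [2.39, 2.39, 3.01, 3.14, 3.14, 3.14].

INTERFACE

Orientations are given as a 3x3 rotation matrix whose columns are the frame's x, y, z axes.
In Python, from workcell import robot, optics gives the robot as it stands.
- The arm moves only by the tool play_rows, never from a script. Its argument "motion" is a list of rows, each a list of 7 numbers: the shift along the tool's x, y, z in cm, then the turn, a rotation vector about the tool's x, y, z in degrees, then the opening, from 0 (shut) to 1 (fully open). In form: [[dx, dy, dz, rx, ry, rz, grip], ...]. A call has exactly 10 rows; each row shifts and turns the commanded pose from where the row before left it, along the tool's axes as they then stand; what a row does not reach is not made up. A row lasts 1/12 s, in which the tool goes at most 41.7 mm and 7.16 degrees, less where a joint would pass 70% of its speed; a pose out of reach is approached as far as the arm can. A call with a gripper value outside its range is refused whole. The fingers move at their own pace and stop on an object; "force" is the grip in N (left out, the last holds). Time passes only in rows, so rows that do not move let the fingers close, or fill a call up. It gives the time, the measured TCP pose, the force, the opening and the grip force at its end, in the units of the state.
- robot.get_obs(): the state, without advancing time (a new reading comes with each control period).
- optics.capture(name): name is "side" or "top" or "wrist"; returns a dict with "pixels" (400x640x3 uint8, red, green, blue), "vfov" (degrees; the focal length in pixels is half the picture's height over the tangent of half this angle, whatever the lens; pixels are square), "cx", "cy" (the principal point, pixels), "k1" (the pictures are not rectified: a ray, as slopes to the right and down, at radius r is drawn at 1 + k1 r^2 times it, then the intrinsics apply), "world_from_camera" (4x4, takes a point from camera to world coordinates). Camera axes: x right, y down, z forward; pixel columns grow to the right and rows downward; lengths in m; the calibration is good to about 2 mm. A picture is of the moment at which its call begins. There is no depth.
- robot.job_done(): hands the job in; it is judged then, once.
The state is a dict: "time": time; "qpos": joint angles; "dq": joint speeds; "effort": joint torques, N m; "tool_pos": TCP position; "orientation": TCP orientation; "contact_force": force on the tool from outside, world axes, zero at the start; "moment": the same for the moment, N m; "opening": opening from 0.0 (shut) to 1.0 (fully open); "finger_force": force on a finger pad.
Only numpy, scipy, OpenCV 4.12 (cv2) and the standard library are available. Lean on these libraries where they do the work, as an engineer would, in place of code of your own. Each camera call takes 0.05 s, during which the arm holds its last target. There are 200 camera calls.

TASK

Slide the tall steel pot by its long handle in between the rails of the wooden filling stand, under the funnel, until it stands against the back stop. Then tip all five chocolate chunks from the scoop through the funnel into the pot, and lay the empty scoop back down flat on the table, the right way up. Keep the pot upright, leave it under the funnel, and leave the jar and the tin where they are.

Things in the scene. Friction and masses are not known exactly. Their poses are not given: they have to be found in the camera images.
- stand: Wooden filling stand, fixed, 130 mm long (y), 120 mm wide (x), metal funnel on top. Origin on the table under the funnel's axis; z up. Open at its +y end, where the pot goes in along -y. Back stop 26 mm high, inner face at y = -34 mm. Overhead board at y within 65 mm, 12 mm thick, underside 106 mm up.
- spout (a point): Centre of the lower end of the funnel's spout, 94 mm above the table (spout 51 mm outside, 45 mm inside diameter).
- funnel_mouth (a point): Centre of the funnel's open upper mouth, 172 mm above the table (130 mm outside, about 124 mm inside diameter; cone 54 mm deep).
- gate (a point): Middle of the stand's open end, on the table, 65 mm along +y from the stand's origin. Behind it runs the straight channel, 82 mm wide, between two rails 26 mm high and 14 mm thick, with a post 106 mm high at each corner (posts 84 mm apart).
- pot: Tall narrow open steel pot, 64 mm outside and 58 mm inside diameter, 80 mm high, base 6 mm thick, about 300 g. Origin at the centre of its underside; z up. A straight level handle points along +y to 170 mm from the axis, its middle 55 mm up; the outer 100 mm is a wooden grip 12 mm wide (x) and 18 mm tall.
- pot_grip (a point): Grip point in the middle of the pot's wooden handle: 140 mm along +y from the pot's axis, 55 mm above its underside.
- scoop: Flat steel scoop, 80 mm long (x), 60 mm wide (y), floor 4 mm thick, walls 3 mm thick and up to 38 mm high; its -x end is open. About 150 g. Origin at the centre of its underside; z up. A level wooden handle runs along +x from the back wall (x = 40 mm) to x = 130 mm, 12 mm wide (y), 16 mm tall, its middle 32 mm up.
- scoop_grip (a point): Grip point on the scoop's handle: 95 mm along +x, 32 mm above the underside.
- scoop_lip (a point): Middle of the open front edge of the scoop's floor, where the pieces leave: 40 mm along -x, 4 mm above the underside.
- jar: Bystander: closed glass jar with steel cap, 66 mm diameter, 100 mm high, loose. Origin at the centre of its underside.
- tin: Bystander: closed biscuit tin, 75 x 110 x 55 mm (x, y, z), loose. Origin at the centre of its underside.
- plate: Bystander: square white plate with two biscuits, 150 mm square, 24 mm high, fixed to the table. Origin at the centre of its underside.
- chunk0: Chocolate chunk, dark brown, 14 x 14 x 12 mm, 10 g, one of five alike lying on the scoop's floor. Origin at the centre of its underside.
- chunk1: Chocolate chunk, dark brown, 14 x 14 x 12 mm, 10 g, one of five alike lying on the scoop's floor. Origin at the centre of its underside.
- chunk2: Chocolate chunk, dark brown, 14 x 14 x 12 mm, 10 g, one of five alike lying on the scoop's floor. Origin at the centre of its underside.
- chunk3: Chocolate chunk, dark brown, 14 x 14 x 12 mm, 10 g, one of five alike lying on the scoop's floor. Origin at the centre of its underside.
- chunk4: Chocolate chunk, dark brown, 14 x 14 x 12 mm, 10 g, one of five alike lying on the scoop's floor. Origin at the centre of its underside.
There are look-alikes about, which are no part of the job. Leave any black look-alike of the scoop alone.

How it is judged:
By the outcome, as a careful person would: the job done as asked, in the order asked, and still so for the second after the job is handed in, with the robot touching nothing.
It also fails if it takes over 67 s, if anything falls off the work surface, if the arm or the gripper's body presses on something with over 40 N, if the wrist force passes 120 N, or if a joint passes its speed limit or range.

## Working session

There is one attempt and no reset: what is moved stays moved. The work goes in short steps, Python scripts to look and compute and a tool call to move; the robot and the scene stay as the last step left them, time stands still between calls to the robot, and variables do not carry over. Pictures are saved under pics/ and viewed, at most 10 in all, crops included, and the job is handed in when it is done.

Besides the shell and the picture viewer there is one more tool, called after "Call:" by a JSON object that holds its "op" and its "data", one argument or row to a line. play_rows: Moves the arm, as the interface text tells. Its arguments: {"type":"object","properties":{"motion":{"type":"array"},"force":{"type":"number"}},"required":["motion"]}

```bash
mkdir -p pics; cat > h.py <<'E'
import numpy as np, cv2, pickle
from workcell import robot, optics
def cap(name,fn):
    c=optics.capture(name); cv2.imwrite('pics/'+fn+'.png',c['pixels'][:,:,::-1]); pickle.dump(c,open('pics/'+fn+'.pkl','wb')); return c
def K(c):
    f=200/np.tan(np.radians(c['vfov'])/2); return np.array([[f,0,c['cx']],[0,f,c['cy']],[0,0,1]]),np.array([c['k1'],0,0,0,0.])
def load(fn): return pickle.load(open('pics/'+fn+'.pkl','rb'))
def ray(c,uv):
    k,d=K(c); p=cv2.undistortPoints(np.array([[uv]],float),k,d)[0,0]
    T=np.array(c['world_from_camera']); return T[:3,3],T[:3,:3]@np.array([p[0],p[1],1])
def onz(c,uv,z):
    o,r=ray(c,uv); return o+r*(z-o[2])/r[2]
def proj(c,P):
    k,d=K(c); T=np.linalg.inv(np.array(c['world_from_camera'])); r,_=cv2.Rodrigues(T[:3,:3])
    return cv2.projectPoints(np.array(P,float).reshape(-1,1,3),r,T[:3,3],k,d)[0][:,0]
E
python3 - <<'E'
from h import *
for n in ('top','side'):
    c=cap(n,n+'0'); print(n,np.round(c['world_from_camera'],3).tolist(),c['vfov'],c['k1'],c['cx'],c['cy'])
    im=cv2.imread('pics/%s0.png'%n); cv2.imwrite('pics/%s0b.png'%n,cv2.resize(im,(800,500)))
o=robot.get_obs(); print({k:np.round(v,3).tolist() for k,v in o.items()})
E
```

```text
top [[-0.003, -0.976, 0.219, 0.358], [-1.0, 0.004, 0.003, -0.033], [-0.004, -0.219, -0.976, 1.226], [0.0, 0.0, 0.0, 1.0]] 47.79590395797934 -0.11744627143386652 321.50184347155044 201.55804056126962
side [[0.939, -0.251, 0.236, 0.375], [-0.344, -0.648, 0.68, -0.656], [-0.018, -0.72, -0.694, 0.763], [0.0, 0.0, 0.0, 1.0]] 53.96909377078209 -0.029192113592499302 314.9711970782979 199.5099999865312
{'time': 0.1, 'qpos': [1.428, 0.359, 0.011, -0.0, -1.224, -0.288], 'dq': [-0.0, -0.002, 0.0, 0.0, -0.002, 0.001], 'effort': [-0.002, -58.476, 29.411, 6.955, -0.003, 0.0], 'tool_pos': [0.282, 0.613, 0.247], 'orientation': [[0.909, -0.418, -0.0], [-0.418, -0.909, -0.001], [0.0, 0.001, -1.0]], 'contact_force': [0.092, -0.289, 0.662], 'moment': [0.003, 0.019, -0.028], 'finger_force': 0.0, 'opening': 1.001}
```

View pics/top0b.png

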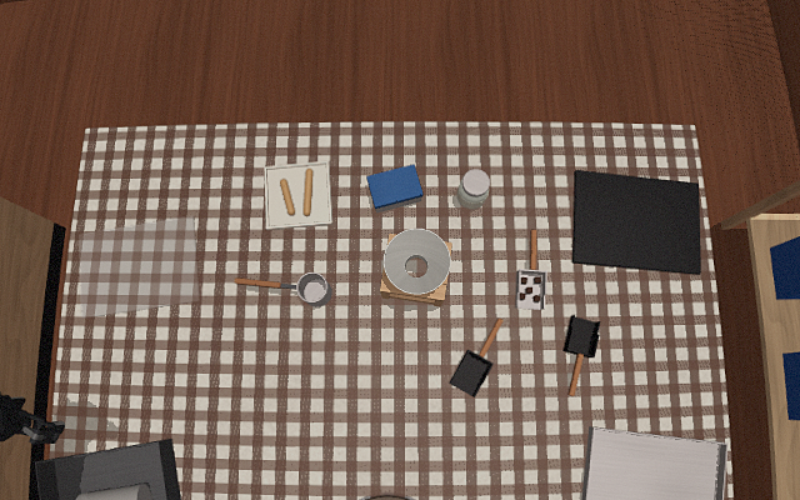

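View pics/side0b.png

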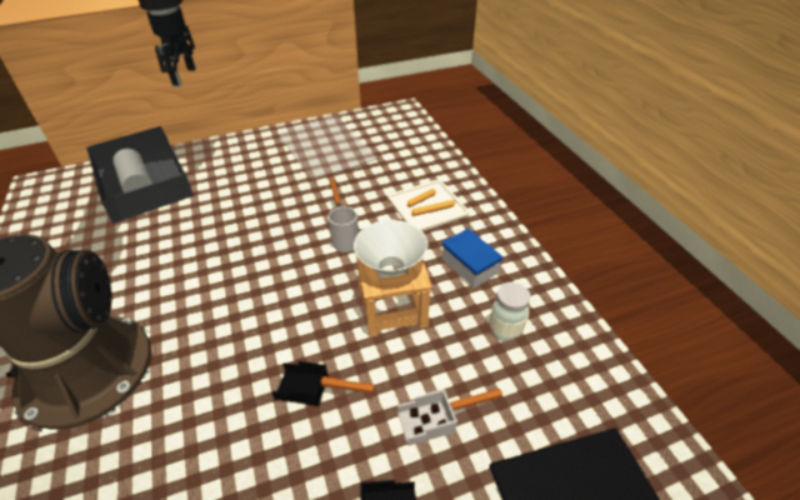

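Top view: the pot (313,288) has its handle pointing left (+y), the stand is at (415,265), and the steel scoop with chunks at (531,290) has its handle pointing up (+x). The jar, tin and plate are behind, and there are two black decoy scoops. I'll enlarge this for measuring.

```bash
python3 - <<'E'
from h import *
im=cv2.imread('pics/top0.png')
a=cv2.resize(im[175:245,180:375],None,fx=4,fy=4,interpolation=cv2.INTER_CUBIC)
b=cv2.resize(im[180:255,400:450],None,fx=4,fy=4,interpolation=cv2.INTER_CUBIC)
out=np.zeros((600,800,3),np.uint8); out[:a.shape[0],:a.shape[1]]=a; out[290:290+b.shape[0],:b.shape[1]]=b
d=cv2.imread('pics/side0.png')[215:365,310:410]
d=cv2.resize(im[125:175,290:400],None,fx=4,fy=4,interpolation=cv2.INTER_CUBIC); out[290:290+d.shape[0],240:240+d.shape[1]]=d
for i in range(0,195,20):cv2.putText(out,str(180+i),(i*4,10),0,.35,(0,255,0));cv2.line(out,(i*4,12),(i*4,18),(0,255,0))
cv2.imwrite('pics/z1.png',out)
im=cv2.imread('pics/side0.png')
a=cv2.resize(im[140:270,255:355],None,fx=4,fy=4,interpolation=cv2.INTER_CUBIC)
b=cv2.resize(im[300:355,310:410],None,fx=4,fy=4,interpolation=cv2.INTER_CUBIC)
out=np.zeros((520,800,3),np.uint8); out[:520,:400]=a; out[:220,400:]=b
cv2.imwrite('pics/z2.png',out)
E
```

```text
(no output)
```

View pics/z1.png

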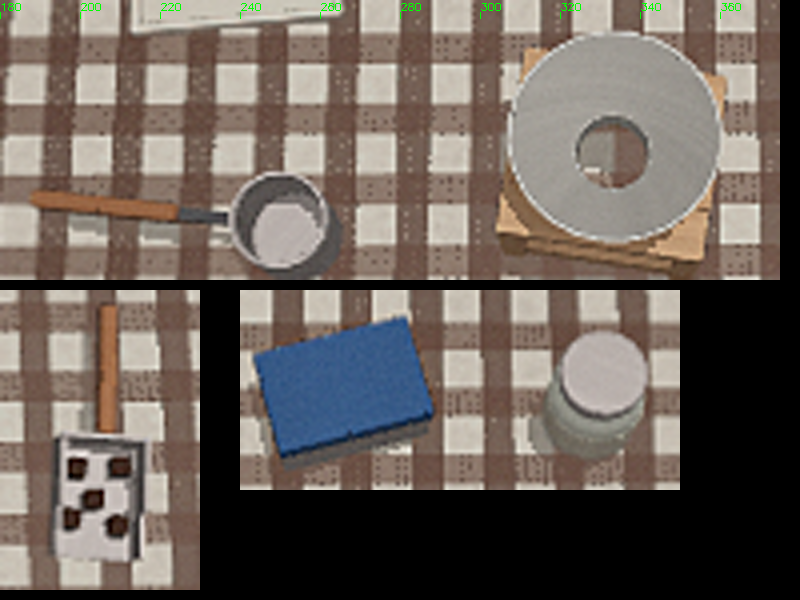

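View pics/z2.png

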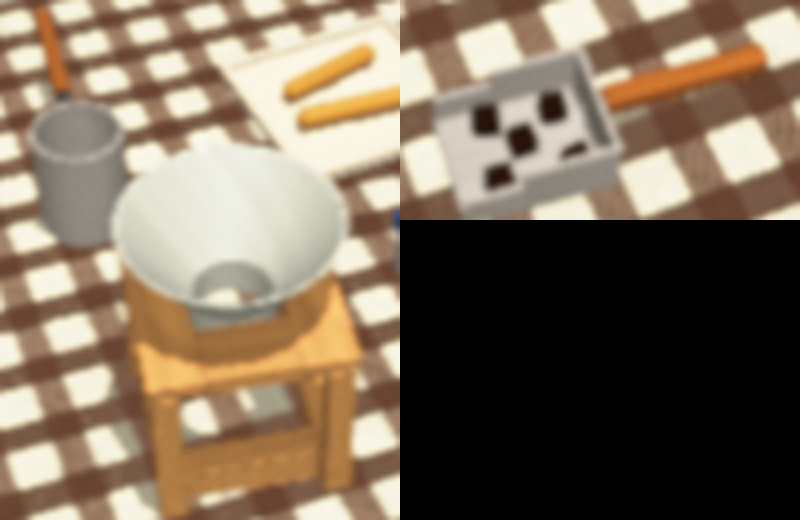

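z1 readings (enlarged-crop coordinates): the funnel rim spans x 507–722, y 32–241, and the pot rim spans x 229–329, y 172–270. The grip runs (31,199)–(178,212). The scoop handle runs (108,306)–(106,432). The board's corners are (527,48), (726,75), (703,260) and (497,232). z2 shows the pot, stand and scoop from the side, as expected.

```bash
python3 - <<'E'
from h import *
c=load('top0'); s=load('side0')
A=lambda u,v:(180+(u+.5)/4-.5,175+(v+.5)/4-.5)
B=lambda u,v:(400+(u+.5)/4-.5,180+(v-290+.5)/4-.5)
D=lambda u,v:(290+(u-240+.5)/4-.5,125+(v-290+.5)/4-.5)
def show(n,p): print(n,np.round(p*1000,1)[:2])
show('funnel',onz(c,A(614.5,136),.172))
P=[onz(c,A(*q),.118) for q in ((527,48),(726,75),(703,260),(497,232))]
for p in P: show('board',p)
show('bmean',np.mean(P,0))
show('pot',onz(c,A(279,221),.08))
t=onz(c,A(31,199),.064);g=onz(c,A(178,212),.064); show('tip',t);show('gst',g)
a=onz(c,B(108,306),.04);b=onz(c,B(106,432),.04);show('stip',a);show('sback',b)
show('fl',onz(c,B(53,558),.004));show('fr',onz(c,B(133,561),.004))
show('bl',onz(c,B(55,434),.038));show('br',onz(c,B(148,434),.038))
show('jar',onz(c,D(604,374),.1));show('tin',np.mean([onz(c,D(*q),.055) for q in((254,354),(406,317),(434,413),(282,455))],0))
S=lambda u,v:(255+(u+.5)/4-.5,140+(v+.5)/4-.5); S2=lambda u,v:(310+(u-400+.5)/4-.5,300+(v+.5)/4-.5)
print('side:')
show('funnel',onz(s,S(230,228),.172)); show('pot',onz(s,S(77.5,132),.08)); show('gst',onz(s,S(62,92),.064));show('tip',onz(s,S(42,10),.064))
show('sback',onz(s,S2(605,91),.04));show('stip',onz(s,S2(762,50),.04))
E
```

```text
funnel [576.4 -58.2]
board [644.8  -4.5]
board [ 626.7 -130.2]
board [ 509.2 -113.4]
board [527.2  13.9]
bmean [577.  -58.6]
pot [540.5 156.1]
tip [557.8 324.3]
gst [549.1 225.6]
stip [ 672.4 -317.2]
sback [ 584.9 -311. ]
fl [ 504.5 -278.5]
fr [ 502.  -333.6]
bl [ 584.1 -276.7]
br [ 583.7 -340.1]
jar [ 760.5 -186.4]
tin [769.7 -14.3]
side:
funnel [574.1 -65.8]
pot [540.7 152. ]
gst [546.4 217.7]
tip [558.8 319.7]
sback [ 585.4 -313.4]
stip [ 669.8 -321.1]
```

```bash
cat >> h.py <<'E'
from scipy.spatial.transform import Rotation as Ro
def frame(ydir_deg,tilt=0):
    """tool down, tool y at world angle ydir_deg; tilt: turned about tool y by tilt deg"""
    a=np.radians(ydir_deg); y=np.array([np.cos(a),np.sin(a),0]); z=np.array([0,0,-1.]); x=np.cross(y,z)
    return np.stack([x,y,z],1)@Ro.from_rotvec([0,np.radians(tilt),0]).as_matrix()
def plan(p,R,n,p0=None,R0=None):
    o=robot.get_obs()
    if p0 is None: p0,R0=np.array(o['tool_pos']),np.array(o['orientation'])
    w=Ro.from_matrix(R0.T@R).as_rotvec()
    M=sum(Ro.from_rotvec(w*k/n).as_matrix() for k in range(n))
    d=np.linalg.solve(M,R0.T@(np.array(p)-p0))
    print('n',n,'row cm',np.round(d*100,3),'deg',np.round(np.degrees(w/n),3))
E
python3 - <<'E'
from h import *
R=frame(174.5)
plan([.554,.294,.13],R,14)
plan([.554,.294,.053],R,6,np.array([.554,.294,.13]),R)
c=load('top0'); print(onz(c,(265*.8,228*.8),.0),onz(c,(330*.8,226*.8),0))
E
```

```text
n 14 row cm [ 3.162 -0.448  0.839] deg [ 5.000e-03 -4.000e-03  5.058e+00]
n 6 row cm [0.    0.    1.283] deg [0. 0. 0.]
[0.68926447 0.28031576 0.        ] [0.69301368 0.13222127 0.        ]
```

Call:
{"op": "play_rows", "data": {
  "motion": [
    [3.16,-0.45,0.84,0,0,5.06,1],
    [3.16,-0.45,0.84,0,0,5.06,1],
    [3.16,-0.45,0.84,0,0,5.06,1],
    [3.16,-0.45,0.84,0,0,5.06,1],
    [3.16,-0.45,0.84,0,0,5.06,1],
    [3.16,-0.45,0.84,0,0,5.06,1],
    [3.16,-0.45,0.84,0,0,5.06,1],
    [3.16,-0.45,0.84,0,0,5.06,1],
    [3.16,-0.45,0.84,0,0,5.06,1],
    [3.16,-0.45,0.84,0,0,5.06,1]
  ],
  "force": 60
}}

```text
time: 0.93
tool_pos: [0.5217, 0.416, 0.1632]
orientation: [[0.25, -0.968, -0.001], [-0.968, -0.25, -0.001], [0.001, 0.001, -1.0]]
contact_force: [1.4, 0.0, -0.2]
opening: 0.998
finger_force: 0.0
```

Call:
{"op": "play_rows", "data": {
  "motion": [
    [3.16,-0.45,0.84,0,0,5.06,1],
    [3.16,-0.45,0.84,0,0,5.06,1],
    [3.16,-0.45,0.84,0,0,5.06,1],
    [3.16,-0.45,0.84,0,0,5.06,1],
    [0,0,0,0,0,0,1],
    [0,0,0,0,0,0,1],
    [0,0,0,0,0,0,1],
    [0,0,0,0,0,0,1],
    [0,0,0,0,0,0,1],
    [0,0,0,0,0,0,1]
  ]
}}

```text
time: 1.77
tool_pos: [0.5541, 0.2958, 0.1308]
orientation: [[-0.095, -0.996, 0.0], [-0.996, 0.095, 0.0], [-0.0, -0.0, -1.0]]
contact_force: [-0.1, 0.0, -0.2]
opening: 0.997
finger_force: 0.0
```

```bash
python3 - <<'E'
from h import *
c=cap('wrist','w1'); o=robot.get_obs(); print(np.round(o['tool_pos'],4),np.round(o['orientation'],3).tolist(),np.round(o['qpos'],3))
R=frame(174.5); plan([.554,.294,.053],R,6)
print(proj(c,[[.554,.294,.064],[.5578,.322,.064],[.548,.222,.064]]).round(0))
E
```

```text
[0.5541 0.2956 0.1308] [[-0.095, -0.995, 0.0], [-0.995, 0.095, 0.0], [-0.0, -0.0, -1.0]] [ 0.8    0.378 -0.247  0.    -0.946 -0.896]
n 6 row cm [ 2.800e-02 -1.000e-03  1.296e+00] deg [-0.002  0.002  0.008]
[[317. 215.]
 [315. 255.]
 [316.  97.]]
```

View pics/w1.png

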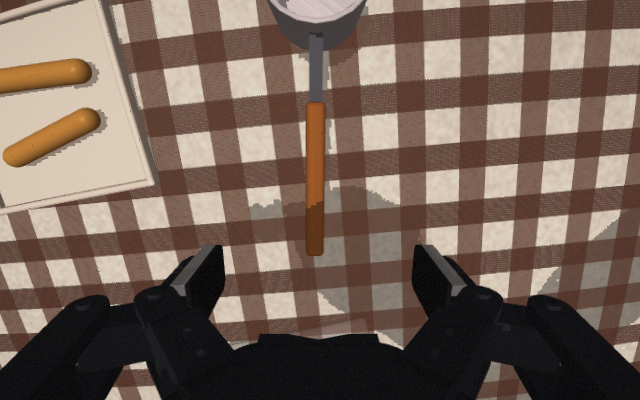

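The wrist view shows the grip running from (316,102) to its tip at (315,255), straight between the fingers. My estimate holds within about 2 mm, so I'm going down and closing.

Call:
{"op": "play_rows", "data": {
  "motion": [
    [0,0,1.5,0,0,0,1],
    [0.1,0,1.5,0,0,0,1],
    [0.1,0,1.5,0,0,0,1],
    [0.1,0,1.5,0,0,0,1],
    [0,0,1.3,0,0,0,1],
    [0,0,0.5,0,0,0,1],
    [0,0,0,0,0,0,0],
    [0,0,0,0,0,0,0],
    [0,0,0,0,0,0,0],
    [0,0,0,0,0,0,0]
  ],
  "force": 50
}}

```text
time: 2.65
tool_pos: [0.5544, 0.2923, 0.0537]
orientation: [[-0.096, -0.995, 0.001], [-0.995, 0.096, 0.001], [-0.001, -0.001, -1.0]]
contact_force: [1.3, -0.7, -0.0]
opening: 0.452
finger_force: 0.0
```

```bash
python3 - <<'E'
from h import *
o=robot.get_obs(); print({k:np.round(o[k],4).tolist() for k in('tool_pos','opening','finger_force','contact_force','qpos')})
p0=np.array(o['tool_pos']);R0=np.array(o['orientation'])
S=np.array([.5765,-.0595]);a=np.radians(8.4);Y=np.array([np.sin(a),np.cos(a)])
R=frame(180-8.4)
g1=np.r_[S+Y*(115+140)/1000,p0[2]]; print(g1)
plan(g1,R,10)
g2=np.r_[S+Y*(-2+140)/1000,p0[2]]; print(g2); plan(g2,R,10,g1,R)
E
```

```text
{'tool_pos': [0.5544, 0.2923, 0.0537], 'opening': 0.4522, 'finger_force': 0.0, 'contact_force': [1.3381, -0.6992, -0.016], 'qpos': [0.7963, 0.4615, -0.3228, 0.0002, -0.7848, -0.8925]}
[0.61375117 0.19276444 0.05372825]
n 10 row cm [ 0.918 -0.707 -0.   ] deg [-0.006  0.007  0.29 ]
[0.59665946 0.07701958 0.05372825]
n 10 row cm [1.17 0.   0.  ] deg [0. 0. 0.]
```

Call:
{"op": "play_rows", "data": {
  "motion": [
    [0,0,0,0,0,0,0],
    [0,0,0,0,0,0,0],
    [0,0,0,0,0,0,0],
    [0,0,0,0,0,0,0],
    [0,0,0,0,0,0,0],
    [0,0,0,0,0,0,0],
    [0,0,0,0,0,0,0],
    [0,0,0,0,0,0,0],
    [0,0,0,0,0,0,0],
    [0,0,0,0,0,0,0]
  ]
}}

```text
time: 3.48
tool_pos: [0.5543, 0.2922, 0.053]
orientation: [[-0.096, -0.995, 0.001], [-0.995, 0.096, 0.001], [-0.001, -0.001, -1.0]]
contact_force: [1.8, 2.1, 3.2]
opening: 0.133
finger_force: 51.2
```

Call:
{"op": "play_rows", "data": {
  "motion": [
    [0.3,-0.2,0,0,0,0.1,0],
    [0.4,-0.3,0,0,0,0.2,0],
    [0.5,-0.4,0,0,0,0.2,0],
    [0.5,-0.4,0,0,0,0.2,0],
    [0.5,-0.4,0,0,0,0.2,0],
    [0.5,-0.4,0,0,0,0.2,0],
    [0.5,-0.4,0,0,0,0.2,0],
    [0.5,-0.4,0,0,0,0.2,0],
    [0.5,-0.4,0,0,0,0.1,0],
    [0.4,-0.3,0,0,0,0.1,0]
  ]
}}

```text
time: 4.32
tool_pos: [0.5848, 0.2414, 0.0527]
orientation: [[-0.127, -0.992, -0.0], [-0.992, 0.127, 0.0], [-0.0, 0.0, -1.0]]
contact_force: [-1.3, 5.3, 4.4]
opening: 0.13
finger_force: 51.5
```

Call:
{"op": "play_rows", "data": {
  "motion": [
    [0.5,-0.4,0,0,0,0.2,0],
    [0.5,-0.4,0,0,0,0.2,0],
    [0.5,-0.4,0,0,0,0.2,0],
    [0.5,-0.4,0,0,0,0.2,0],
    [0.5,-0.4,0,0,0,0.2,0],
    [0.5,-0.4,0,0,0,0.2,0],
    [0.5,-0.4,0,0,0,0.1,0],
    [0.5,-0.3,0,0,0,0.1,0],
    [0.3,-0.2,0,0,0,0,0],
    [0.2,0,0,0,0,0,0]
  ]
}}

```text
time: 5.15
tool_pos: [0.6117, 0.1925, 0.0528]
orientation: [[-0.15, -0.989, 0.001], [-0.989, 0.15, 0.0], [-0.0, -0.001, -1.0]]
contact_force: [0.2, 5.2, 5.6]
opening: 0.131
finger_force: 51.5
```

```bash
python3 - <<'E'
from h import *
c=cap('top','t2'); cap('wrist','w2')
o=robot.get_obs(); print({k:np.round(o[k],4).tolist() for k in('tool_pos','opening','finger_force','contact_force','orientation')})
im=cv2.imread('pics/t2.png'); a=cv2.resize(im[170:250,180:380],None,fx=4,fy=4,interpolation=cv2.INTER_CUBIC); cv2.imwrite('pics/z3.png',a)
S=np.array([.5765,-.0595]);an=np.radians(8.4);Y=np.array([np.sin(an),np.cos(an)]);X=np.array([Y[1],-Y[0]])
d=np.array(o['tool_pos'])[:2]-S; print('grip in stand mm',d@X*1000,d@Y*1000)
E
```

```text
{'tool_pos': [0.6114, 0.1924, 0.0528], 'opening': 0.1299, 'finger_force': 51.2967, 'contact_force': [0.1209, 2.3652, 3.9524], 'orientation': [[-0.1502, -0.9887, 0.0004], [-0.9887, 0.1502, -0.0001], [-0.0, -0.0004, -1.0]]}
grip in stand mm -2.24470944362154 254.27629392513757
```

View pics/z3.png

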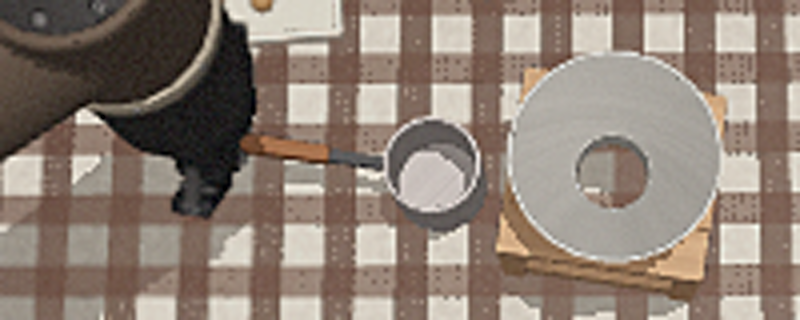

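The pot rim is now centred at about (432,165) in this crop, just outside the gate and lined up with it. Checking it against the channel axis.

```bash
python3 - <<'E'
from h import *
c=load('t2');p=onz(c,(180+432.5/4-.5,170+166/4-.5),.08)
for S in ([.5765,-.0595],[.576,-.061]):
  for a in (8,8.8):
    an=np.radians(a);Y=np.array([np.sin(an),np.cos(an)]);X=np.array([Y[1],-Y[0]])
    print(p[:2],(p[:2]-S)@X*1000,(p[:2]-S)@Y*1000)
an=np.radians(8.4);print('vs grip', np.array([.6114,.1924])-p[:2])
E
```

```text
[0.58972909 0.057936  ] -3.2435818781637646 118.1342537605673
[0.58972909 0.057936  ] -4.8926774620421805 118.07745103201917
[0.58972909 0.057936  ] -2.9572074952330247 119.6892424141597
[0.58972909 0.057936  ] -4.628042025744906 119.63628652233103
vs grip [0.02167091 0.134464  ]
```

Call:
{"op": "play_rows", "data": {
  "motion": [
    [0.5,-0.1,0,0,0,0,0],
    [0.8,-0.1,0,0,0,0,0],
    [1,-0.1,0,0,0,0,0],
    [1,0,0,0,0,0,0],
    [1,0,0,0,0,0,0],
    [1,0,0,0,0,0,0],
    [1,0,0,0,0,0,0],
    [1,0,0,0,0,0,0],
    [1,0,0,0,0,0,0],
    [0.7,0,0,0,0,0,0]
  ]
}}

```text
time: 6.08
tool_pos: [0.6006, 0.1026, 0.0529]
orientation: [[-0.15, -0.989, 0.001], [-0.989, 0.15, 0.0], [-0.0, -0.0, -1.0]]
contact_force: [0.0, 5.5, 5.3]
opening: 0.13
finger_force: 51.5
```

Call:
{"op": "play_rows", "data": {
  "motion": [
    [0.5,0,0,0,0,0,0],
    [0.4,0,0,0,0,0,0],
    [0.3,0,0,0,0,0,0],
    [0.2,0,0,0,0,0,0],
    [0.2,0,0,0,0,0,0],
    [0.2,0,0,0,0,0,0],
    [0.2,0,0,0,0,0,0],
    [0.2,0,0,0,0,0,0],
    [0.1,0,0,0,0,0,0],
    [0,0,0,0,0,0,0]
  ]
}}

```text
time: 6.92
tool_pos: [0.5972, 0.0808, 0.0528]
orientation: [[-0.15, -0.989, 0.0], [-0.989, 0.15, -0.0], [-0.0, -0.0, -1.0]]
contact_force: [1.2, 4.8, 4.5]
opening: 0.134
finger_force: 51.4
```

Call:
{"op": "play_rows", "data": {
  "motion": [
    [0.1,0,0,0,0,0,0],
    [0.1,0,0,0,0,0,0],
    [0.1,0,0,0,0,0,0],
    [0.1,0,0,0,0,0,0],
    [0.1,0,0,0,0,0,0],
    [0.1,0,0,0,0,0,0],
    [0,0,0,0,0,0,0],
    [0,0,0,0,0,0,0],
    [0,0,0,0,0,0,0],
    [0,0,0,0,0,0,0]
  ]
}}

```text
time: 7.75
tool_pos: [0.5965, 0.0753, 0.0528]
orientation: [[-0.149, -0.989, 0.001], [-0.989, 0.149, 0.0], [-0.0, -0.0, -1.0]]
contact_force: [1.0, 4.6, 5.2]
opening: 0.134
finger_force: 51.5
```

Call:
{"op": "play_rows", "data": {
  "motion": [
    [0.1,0,0,0,0,0,0],
    [0.1,0,0,0,0,0,0],
    [0.1,0,0,0,0,0,0],
    [0.1,0,0,0,0,0,0],
    [0,0,0,0,0,0,0],
    [0,0,0,0,0,0,0],
    [0,0,0,0,0,0,0],
    [0,0,0,0,0,0,0],
    [0,0,0,0,0,0,0],
    [0,0,0,0,0,0,0]
  ]
}}

```text
time: 8.58
tool_pos: [0.5977, 0.0745, 0.0535]
orientation: [[-0.149, -0.989, 0.005], [-0.989, 0.149, 0.004], [-0.005, -0.004, -1.0]]
contact_force: [1.3, 19.5, 5.2]
opening: 0.132
finger_force: 51.6
```

```bash
python3 - <<'E'
from h import *
cap('side','s3');cap('top','t3')
im=cv2.imread('pics/s3.png')[140:280,215:375];t=cv2.imread('pics/t3.png')[180:240,270:370]
out=np.zeros((350,800,3),np.uint8);out[:350,:400]=cv2.resize(im,(400,350),interpolation=cv2.INTER_CUBIC);out[:240,400:]=cv2.resize(t,(400,240),interpolation=cv2.INTER_CUBIC)
cv2.imwrite('pics/z4.png',out)
E
```

```text
(no output)
```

View pics/z4.png

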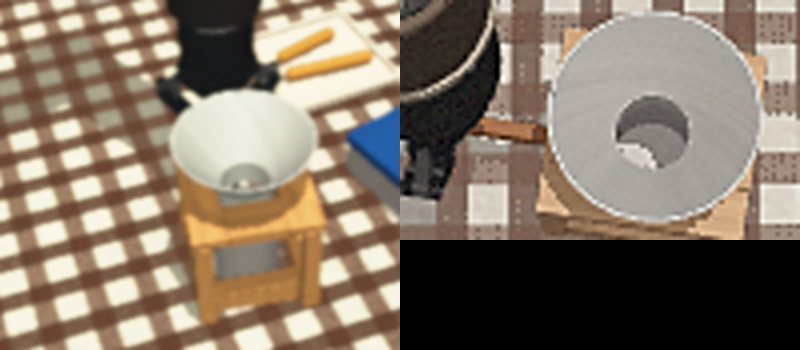

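Force along y rose to 19.5 N, and the pot shows through the spout in both views, so it is against the back stop. I'll relax, release and rise.

Call:
{"op": "play_rows", "data": {
  "motion": [
    [-0.2,0,0,0,0,0,0],
    [0,0,0,0,0,0,0.5],
    [0,0,0,0,0,0,0.5],
    [0,0,0,0,0,0,0.6],
    [0,0,0,0,0,0,0.6],
    [0,0,0,0,0,0,0.6],
    [0,0,-1,0,0,0,0.6],
    [0,0,-2,0,0,0,0.6],
    [0,0,-3,0,0,0,0.6],
    [0,0,-3,0,0,0,0.6]
  ]
}}

```text
time: 9.52
tool_pos: [0.5952, 0.0723, 0.1437]
orientation: [[-0.15, -0.989, -0.002], [-0.989, 0.15, -0.001], [0.001, 0.002, -1.0]]
contact_force: [0.5, 0.3, -0.2]
opening: 0.6
finger_force: 0.0
```

Call:
{"op": "play_rows", "data": {
  "motion": [
    [0,0,-3,0,0,0,0.8],
    [0,0,-3,0,0,0,0.8],
    [0,0,-3,0,0,0,0.8],
    [0,0,-2,0,0,0,0.8],
    [0,0,0,0,0,3,0.8],
    [0,0,0,0,0,6,0.8],
    [0,0,0,0,0,6,0.8],
    [0,0,0,0,0,6,0.8],
    [0,0,0,0,0,6,0.8],
    [0,0,0,0,0,6,0.8]
  ]
}}

```text
time: 10.35
tool_pos: [0.5956, 0.0725, 0.2536]
orientation: [[-0.668, -0.744, 0.0], [-0.744, 0.668, 0.0], [-0.0, -0.0, -1.0]]
contact_force: [-0.3, -0.6, -0.5]
opening: 0.801
finger_force: 0.0
```

```bash
python3 - <<'E'
from h import *
c=cap('top','t4')
o=robot.get_obs(); print({k:np.round(o[k],4).tolist() for k in('tool_pos','orientation','contact_force','qpos')})
plan([.637,-.3155,.20],frame(86),14)
E
```

```text
{'tool_pos': [0.5957, 0.0726, 0.2535], 'orientation': [[-0.6737, -0.739, 0.0003], [-0.739, 0.6737, 0.0001], [-0.0003, -0.0002, -1.0]], 'contact_force': [-0.3707, 0.5038, 0.5617], 'qpos': [0.4466, 0.2329, -0.1526, 0.0001, -1.1849, -1.1859]}
n 14 row cm [ 0.871 -2.749  0.382] deg [-0.000e+00  1.000e-03  3.689e+00]
```

Call:
{"op": "play_rows", "data": {
  "motion": [
    [0.87,-2.75,0.38,0,0,3.69,0.8],
    [0.87,-2.75,0.38,0,0,3.69,0.8],
    [0.87,-2.75,0.38,0,0,3.69,0.8],
    [0.87,-2.75,0.38,0,0,3.69,0.8],
    [0.87,-2.75,0.38,0,0,3.69,0.8],
    [0.87,-2.75,0.38,0,0,3.69,0.8],
    [0.87,-2.75,0.38,0,0,3.69,0.8],
    [0.87,-2.75,0.38,0,0,3.69,0.8],
    [0.87,-2.75,0.38,0,0,3.69,0.8],
    [0.87,-2.75,0.38,0,0,3.69,0.8]
  ]
}}

```text
time: 11.23
tool_pos: [0.6654, -0.2036, 0.215]
orientation: [[-0.98, -0.198, -0.0], [-0.198, 0.98, -0.0], [0.0, -0.0, -1.0]]
contact_force: [0.5, 0.3, 0.3]
opening: 0.803
finger_force: 0.0
```

Call:
{"op": "play_rows", "data": {
  "motion": [
    [0.87,-2.75,0.38,0,0,3.69,0.8],
    [0.87,-2.75,0.38,0,0,3.69,0.8],
    [0.87,-2.75,0.38,0,0,3.69,0.8],
    [0.87,-2.75,0.38,0,0,3.69,0.8],
    [0,0,1.5,0,0,0,0.8],
    [0,0,1.5,0,0,0,0.8],
    [0,0,1.5,0,0,0,0.8],
    [0,0,1.5,0,0,0,0.8],
    [0,0,0,0,0,0,0.8],
    [0,0,0,0,0,0,0.8]
  ]
}}

```text
time: 12.07
tool_pos: [0.6418, -0.3148, 0.1393]
orientation: [[-0.998, 0.056, -0.002], [0.056, 0.998, 0.0], [0.002, 0.0, -1.0]]
contact_force: [-0.3, 0.6, 0.4]
opening: 0.802
finger_force: 0.0
```

```bash
python3 - <<'E'
from h import *
c=cap('wrist','w4')
o=robot.get_obs(); print({k:np.round(o[k],4).tolist() for k in('tool_pos','orientation','contact_force','qpos')})
plan([.637,-.3155,.030],frame(86),8)
print(proj(c,[[.672,-.3175,.04],[.585,-.3115,.04]]).round(0))
cv2.imwrite('pics/w4b.png',cv2.resize(cv2.imread('pics/w4.png'),(640,400)))
E
```

```text
{'tool_pos': [0.6425, -0.3149, 0.1404], 'orientation': [[-0.9984, 0.0559, 0.0001], [0.0559, 0.9984, -0.0005], [-0.0001, -0.0005, -1.0]], 'contact_force': [-0.8987, -0.057, -0.0218], 'qpos': [-0.1841, 0.4976, -0.0236, 0.0005, -1.0494, -1.4428]}
n 8 row cm [ 0.068 -0.011  1.38 ] deg [-0.003  0.001  0.1  ]
[[316. 242.]
 [318. 126.]]
```

View pics/w4.png

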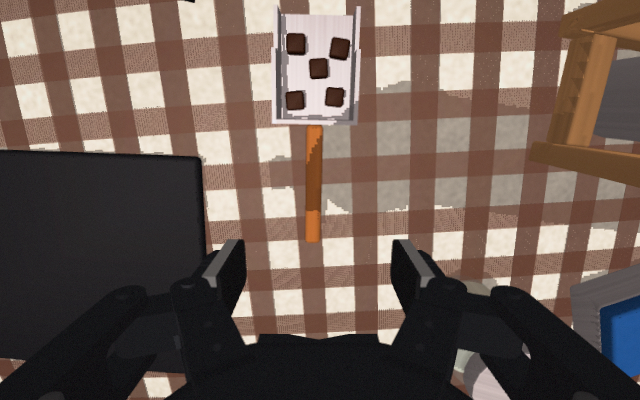

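The wrist view shows the scoop handle from (315,125) to (313,242) with five chunks in the tray. That is about 2 mm more to −y than predicted, and the yaw matches. Going down to grip.

Call:
{"op": "play_rows", "data": {
  "motion": [
    [0.1,-0.1,1.4,0,0,0.2,0.8],
    [0.1,-0.1,1.4,0,0,0.2,0.8],
    [0.1,-0.1,1.4,0,0,0.2,0.8],
    [0.1,0,1.4,0,0,0.2,0.8],
    [0.1,0,1.4,0,0,0,0.8],
    [0,0,1.4,0,0,0,0.8],
    [0,0,1.4,0,0,0,0.8],
    [0,0,1.1,0,0,0,0.8],
    [0,0,0,0,0,0,0],
    [0,0,0,0,0,0,0]
  ],
  "force": 100
}}

```text
time: 12.95
tool_pos: [0.6374, -0.3174, 0.031]
orientation: [[-0.998, 0.071, -0.0], [0.071, 0.998, -0.0], [0.0, -0.0, -1.0]]
contact_force: [0.2, -0.5, -0.0]
opening: 0.534
finger_force: 0.0
```

Call:
{"op": "play_rows", "data": {
  "motion": [
    [0,0,0,0,0,0,0],
    [0,0,0,0,0,0,0],
    [0,0,0,0,0,0,0],
    [0,0,0,0,0,0,0],
    [0,0,0,0,0,0,0],
    [0,0,0,0,0,0,0],
    [0,0,0,0,0,0,0],
    [0,0,0,0,0,0,0],
    [0,0,0,0,0,0,0],
    [0,0,0,0,0,0,0]
  ]
}}

```text
time: 13.78
tool_pos: [0.6381, -0.3176, 0.0316]
orientation: [[-0.997, 0.071, 0.002], [0.071, 0.997, -0.001], [-0.002, -0.001, -1.0]]
contact_force: [0.1, 0.2, 5.8]
opening: 0.123
finger_force: 97.8
```

```bash
python3 - <<'E'
from h import *
o=robot.get_obs(); print({k:np.round(o[k],4).tolist() for k in('tool_pos','orientation','contact_force','qpos','opening','finger_force')})
E
```

```text
{'tool_pos': [0.6381, -0.3176, 0.0316], 'orientation': [[-0.9975, 0.0707, 0.0018], [0.0707, 0.9975, -0.0008], [-0.0019, -0.0006, -1.0]], 'contact_force': [0.0954, 0.1609, 5.8436], 'qpos': [-0.1891, 0.5988, -0.1277, 0.0006, -0.8424, -1.4528], 'opening': 0.1232, 'finger_force': 97.8402}
```

Call:
{"op": "play_rows", "data": {
  "motion": [
    [0,0,-0.3,0,0.5,0,0],
    [0,0,-0.5,0,1,0,0],
    [0,0,-1,0,1,0,0],
    [0,0,-1.5,0,1,0,0],
    [0,0,-2,0,1,0,0],
    [0,0,-2,0,1,0,0],
    [0,0,-2,0,1,0,0],
    [0,0,-2,0,1,0,0],
    [0,0,-2,0,0.5,0,0],
    [0,0,-2,0,0,0,0]
  ]
}}

```text
time: 14.62
tool_pos: [0.6501, -0.3179, 0.1825]
orientation: [[-0.987, 0.071, -0.142], [0.071, 0.997, 0.011], [0.142, 0.001, -0.99]]
contact_force: [0.9, 0.6, -2.2]
opening: 0.124
finger_force: 97.6
```

Call:
{"op": "play_rows", "data": {
  "motion": [
    [0,0,-2,0,0,0,0],
    [0,0,-2,0,0,0,0],
    [0,0,-2,0,0,0,0],
    [0,0,-2,0,0,0,0],
    [0,0,-2,0,0,0,0],
    [0,0,-1.5,0,0,0,0],
    [0,0,-1,0,0,0,0],
    [0,0,-0.5,0,0,0,0],
    [0,0,0,0,0,0,0],
    [0,0,0,0,0,0,0]
  ]
}}

```text
time: 15.45
tool_pos: [0.6682, -0.3193, 0.3103]
orientation: [[-0.988, 0.071, -0.14], [0.071, 0.997, 0.011], [0.141, 0.001, -0.99]]
contact_force: [-0.6, -0.8, -1.8]
opening: 0.117
finger_force: 97.6
```

```bash
python3 - <<'E'
from h import *
from scipy.optimize import least_squares
cap('wrist','w5')
o=robot.get_obs(); print({k:np.round(o[k],4).tolist() for k in('tool_pos','orientation','contact_force','moment','qpos','opening','finger_force')})
D=np.array([(.6748,.247,.359,.011),(.628,.1308,.378,-.247),(.6267,.0537,.4615,-.3228),(.6001,.2535,.2329,-.1526),(.7155,.1404,.4976,-.0236),(.7128,.0316,.5988,-.1277)])
r,z,a,b=D.T; d=a-b
one=np.ones(6);ze=0*one
M=np.r_[np.c_[one,ze,np.sin(a),np.cos(d),np.sin(d)],np.c_[ze,one,np.cos(a),-np.sin(d),np.cos(d)]]
x,res,_,sv=np.linalg.lstsq(M,np.r_[r,z],rcond=None); A,B,L1,L2,e=x;print('A,B,L1,L2,e',x.round(4),(M@x-np.r_[r,z]).round(4))
q=o['qpos'];p=o['tool_pos'];R=np.array(o['orientation'])
dd=q[1]-q[2]; pit=dd-q[4]; rw=A+L1*np.sin(q[1])+L2*np.cos(dd)+e*np.sin(dd); zB=B+L1*np.cos(q[1])-L2*np.sin(dd)+e*np.cos(dd)
print('pitch',np.degrees(pit),np.degrees(np.arctan2(-R[2,2],np.hypot(R[0,2],R[1,2]))),'Lt est r,z', (np.hypot(*p[:2])-rw)/np.cos(pit),(p[2]-zB)/(1-np.sin(pit)))
E
```

```text
{'tool_pos': [0.6681, -0.3193, 0.31], 'orientation': [[-0.9875, 0.0713, -0.1407], [0.0705, 0.9975, 0.0109], [0.1412, 0.0008, -0.99]], 'contact_force': [0.0468, 0.4979, -2.5588], 'moment': [-0.0738, -0.7216, -0.0086], 'qpos': [-0.1768, 0.529, 0.4034, 0.0141, -1.5861, -1.466], 'opening': 0.1176, 'finger_force': 97.6229}
A,B,L1,L2,e [ 0.0346 -0.1483  0.5806  0.4607  0.0099] [ 0.0003  0.0003 -0.0004 -0.0009  0.0007  0.      0.0005 -0.001  -0.0005
 -0.0009  0.0007  0.0011]
pitch 98.07463429113406 81.88543788986544 Lt est r,z 0.323601036317156 0.49692473466844017
```

View pics/w5.png

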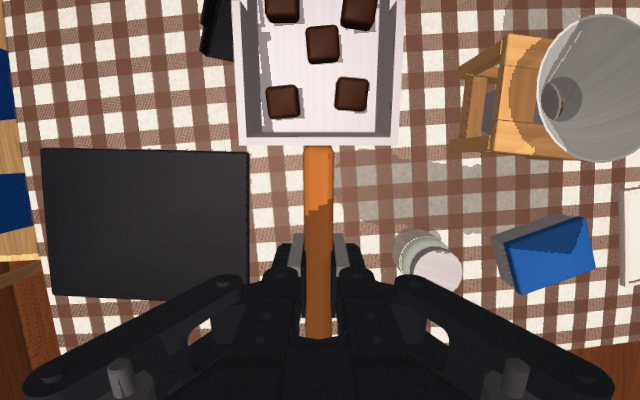

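Wrist view: the scoop is level side to side in the grip with all five chunks aboard. The stand is at the upper right, with the jar and tin well below. Next I'll fit a simple arm model so I can pick a pour azimuth inside the joint ranges.

```bash
cat > kin.py <<'E'
from h import *
from scipy.optimize import least_squares
A,L1,L2,e,Lt=.0346,.5806,.4607,.0099,.32; B=-.1483
lo=np.array([-3.07,-1.43,-1.02,-3.03,-3.05,-3.03]);hi=np.array([3.07,2.12,1.25,1.67,0,3.03])
P=dict(off=-.273,s4=1,c6=0,Lt=.32)
E=Ro.from_euler
def fk(q,s4=None):
    s4=P['s4'] if s4 is None else s4
    d=q[1]-q[2]
    F=E('z',q[0]+P['off'])*E('y',d)
    T=F*E('x',s4*q[3])*E('y',-q[4])*E('x',-q[5]+P['c6'])
    w=E('z',q[0]+P['off']).apply([A+L1*np.sin(q[1])+L2*np.cos(d)+e*np.sin(d),0,B+P['Lt']+L1*np.cos(q[1])-L2*np.sin(d)+e*np.cos(d)])
    M=T.as_matrix(); R=np.stack([-M[:,2],M[:,1],M[:,0]],1)
    return w+P['Lt']*M[:,0],R
def cal(data):
    best=None
    for s4 in (1,-1):
        def res(v):
            P.update(off=v[0],s4=s4,c6=v[1],Lt=v[2]); r=[]
            for q,p,R in data:
                pp,RR=fk(q); r+=list((pp-p)*3)+list((RR-R).ravel())
            return r
        for c in (0,1.57,3.14,-1.57):
            s=least_squares(res,[-.27,c,.32])
            if best is None or s.cost<best[0]: best=(s.cost,s4,s.x)
            
        print(s4,best)
    P.update(off=best[2][0],s4=best[1],c6=best[2][1],Lt=best[2][2])
def ik(p,R,q0):
    s=least_squares(lambda q:np.r_[(fk(q)[0]-p)*5,(fk(q)[1]-R).ravel()],np.clip(q0,lo+.01,hi-.01),bounds=(lo,hi))
    return s.x,s.cost
data=[([.7963,.4615,-.3228,.0002,-.7848,-.8925],[.5544,.2923,.0537],[[-.096,-.995,.001],[-.995,.096,.001],[-.001,-.001,-1]]),
([-.1768,.529,.4034,.0141,-1.5861,-1.466],[.6681,-.3193,.31],[[-.9875,.0713,-.1407],[.0705,.9975,.0109],[.1412,.0008,-.99]]),
([1.428,.359,.011,0,-1.224,-.288],[.282,.613,.247],[[.909,-.418,0],[-.418,-.909,0],[0,0,-1]])]
def calall(): cal([(np.array(a),np.array(b),np.array(c)) for a,b,c in data])
E
cat > pour.py <<'E'
from kin import *
calall()
Fn=np.array([.576,-.060])
# scoop handle azimuth az; tool in scoop frame: x=-xs, y=+ys, z=-zs
def pourpose(az,th,off,zl):
    Rs=E('z',np.radians(az)).as_matrix()@E('y',-np.radians(th)).as_matrix()
    lip=np.r_[Fn+off*np.array([np.cos(np.radians(az)),np.sin(np.radians(az))]),zl]
    R=np.stack([-Rs[:,0],Rs[:,1],-Rs[:,2]],1)
    return lip+Rs@np.array([.135,0,.028-.002]),R
if __name__=='__main__':
    q00=np.array(data[1][0])
    for az in (-60,-45,-30,-6,20,35,50,65):
        q=q00.copy()
        for th in (-8,10,25,35,45,55,65,70):
            p,R=pourpose(az,th,.02,.19); q,c=ik(p,R,q); 
            if th in(-8,45,55,65,70): print(az,th,p.round(3),q.round(2),'%.1e'%c)
E
python3 pour.py
```

```text
1 (np.float64(0.006018129199201593), 1, array([-0.2881965 , -1.85789726,  0.33207239]))
-1 (np.float64(0.0040383295675122674), -1, array([-0.28390114, -1.85361937,  0.31416386]))
-60 -8 [ 0.655 -0.196  0.197] [-0.05  0.46  0.04 -0.1  -1.26 -2.53] 1.6e-18
-60 45 [ 0.625 -0.144  0.304] [ 0.24  0.09 -0.3   0.61 -0.87 -3.03] 6.4e-02
-60 55 [ 0.614 -0.126  0.315] [ 0.28  0.04 -0.34  0.69 -0.85 -3.03] 1.5e-01
-60 65 [ 0.603 -0.106  0.323] [ 0.32 -0.02 -0.38  0.77 -0.83 -3.03] 2.7e-01
-60 70 [ 0.597 -0.096  0.326] [ 0.34 -0.04 -0.4   0.81 -0.83 -3.03] 3.4e-01
-45 -8 [ 0.687 -0.171  0.197] [ 0.01  0.51  0.12 -0.07 -1.3  -2.34] 9.6e-30
-45 45 [ 0.645 -0.129  0.304] [ 0.28  0.07 -0.38  0.71 -0.69 -3.03] 1.4e-02
-45 55 [ 0.63  -0.114  0.315] [ 0.29  0.   -0.43  0.78 -0.64 -3.03] 6.4e-02
-45 65 [ 0.614 -0.098  0.323] [ 0.3  -0.07 -0.49  0.85 -0.6  -3.03] 1.5e-01
-45 70 [ 0.606 -0.09   0.326] [ 0.31 -0.1  -0.52  0.89 -0.57 -3.03] 2.1e-01
-30 -8 [ 0.712 -0.139  0.197] [ 0.07  0.54  0.17 -0.04 -1.34 -2.15] 2.1e-22
-30 45 [ 0.66  -0.109  0.304] [ 0.29  0.05 -0.47  0.85 -0.49 -3.03] 2.3e-06
-30 55 [ 
[... 1375 characters left out ...]
0.45  0.03  0.1  -1.25 -1.15] 2.3e-30
50 45 [0.638 0.014 0.304] [-0.02  0.13 -0.37 -0.93 -0.95 -0.15] 1.1e-20
50 55 [ 0.625 -0.002  0.315] [-0.12  0.13 -0.45 -1.15 -1.03  0.09] 1.7e-20
50 65 [ 0.61  -0.019  0.323] [-0.22  0.16 -0.53 -1.33 -1.16  0.31] 3.7e-22
50 70 [ 0.603 -0.028  0.326] [-0.27  0.18 -0.56 -1.4  -1.23  0.4 ] 7.9e-31
65 -8 [0.642 0.083 0.197] [ 0.47  0.39 -0.07  0.12 -1.2  -0.95] 4.0e-27
65 45 [0.617 0.028 0.304] [-0.04  0.18 -0.31 -0.88 -1.15  0.01] 3.9e-24
65 55 [0.608 0.009 0.315] [-0.14  0.21 -0.36 -1.04 -1.25  0.19] 2.3e-26
65 65 [ 0.599 -0.012  0.323] [-0.23  0.25 -0.41 -1.17 -1.37  0.35] 3.7e-28
65 70 [ 0.594 -0.022  0.326] [-0.27  0.28 -0.43 -1.23 -1.43  0.42] 4.8e-19
```

```bash
cat > go.py <<'E'
from pour import *
W=[(45,-8,.02,.25),(45,25,.02,.20),(45,50,.02,.187),(45,65,.02,.187),(45,78,.02,.187)]
N=[20,10,10,10,5]
if __name__=='__main__':
    p0=R0=None
    for w,n in zip(W,N):
        p,R=pourpose(*w); print(w,p.round(3)); plan(p,R,n,p0,R0); p0,R0=p,R
E
python3 go.py
```

```text
1 (np.float64(0.006018129199201593), 1, array([-0.2881965 , -1.85789726,  0.33207239]))
-1 (np.float64(0.0040383295675122674), -1, array([-0.28390114, -1.85361937,  0.31416386]))
(45, -8, 0.02, 0.25) [0.687 0.051 0.257]
n 20 row cm [-0.752  1.771  0.162] deg [ 0.346 -0.004 -2.43 ]
(45, 25, 0.02, 0.2) [0.669 0.033 0.281]
n 10 row cm [ 0.233  0.    -0.27 ] deg [ 0.  -3.3 -0. ]
(45, 50, 0.02, 0.187) [0.637 0.001 0.307]
n 10 row cm [ 0.204 -0.    -0.481] deg [ 0.  -2.5 -0. ]
(45, 65, 0.02, 0.187) [ 0.614 -0.022  0.32 ]
n 10 row cm [ 0.073 -0.    -0.352] deg [-0.  -1.5 -0. ]
(45, 78, 0.02, 0.187) [ 0.592 -0.044  0.324]
n 5 row cm [ 0.132 -0.    -0.61 ] deg [-0.  -2.6  0. ]
```

Call:
{"op": "play_rows", "data": {
  "motion": [
    [-0.38,0.89,0.08,0.17,0,-1.22,0],
    [-0.38,0.89,0.08,0.17,0,-1.22,0],
    [-0.75,1.77,0.16,0.35,0,-2.43,0],
    [-0.75,1.77,0.16,0.35,0,-2.43,0],
    [-0.75,1.77,0.16,0.35,0,-2.43,0],
    [-0.75,1.77,0.16,0.35,0,-2.43,0],
    [-0.75,1.77,0.16,0.35,0,-2.43,0],
    [-0.75,1.77,0.16,0.35,0,-2.43,0],
    [-0.75,1.77,0.16,0.35,0,-2.43,0],
    [-0.75,1.77,0.16,0.35,0,-2.43,0]
  ]
}}

```text
time: 16.33
tool_pos: [0.7169, -0.1533, 0.2867]
orientation: [[-0.94, -0.313, -0.133], [-0.31, 0.95, -0.044], [0.14, -0.001, -0.99]]
contact_force: [0.6, -0.2, -2.0]
opening: 0.119
finger_force: 97.6
```

Call:
{"op": "play_rows", "data": {
  "motion": [
    [-0.75,1.77,0.16,0.35,0,-2.43,0],
    [-0.75,1.77,0.16,0.35,0,-2.43,0],
    [-0.75,1.77,0.16,0.35,0,-2.43,0],
    [-0.75,1.77,0.16,0.35,0,-2.43,0],
    [-0.75,1.77,0.16,0.35,0,-2.43,0],
    [-0.75,1.77,0.16,0.35,0,-2.43,0],
    [-0.75,1.77,0.16,0.35,0,-2.43,0],
    [-0.75,1.77,0.16,0.35,0,-2.43,0],
    [-0.75,1.77,0.16,0.35,0,-2.43,0],
    [-0.75,1.77,0.16,0.35,0,-2.43,0]
  ]
}}

```text
time: 17.17
tool_pos: [0.6933, 0.0348, 0.2602]
orientation: [[-0.727, -0.679, -0.102], [-0.673, 0.734, -0.097], [0.141, -0.002, -0.99]]
contact_force: [-0.0, -0.6, -2.4]
opening: 0.117
finger_force: 97.7
```

Call:
{"op": "play_rows", "data": {
  "motion": [
    [-0.38,0.89,0.08,0.17,0,-1.22,0],
    [-0.38,0.89,0.08,0.17,0,-1.22,0],
    [0,0,0,0,0,0,0],
    [0,0,0,0,0,0,0],
    [0,0,0,0,0,0,0],
    [0,0,0,0,0,0,0],
    [0,0,0,0,0,0,0],
    [0,0,0,0,0,0,0],
    [0,0,0,0,0,0,0],
    [0,0,0,0,0,0,0]
  ]
}}

```text
time: 18.0
tool_pos: [0.6871, 0.0505, 0.2585]
orientation: [[-0.7, -0.707, -0.098], [-0.7, 0.707, -0.101], [0.14, -0.002, -0.99]]
contact_force: [-0.7, 0.0, -1.8]
opening: 0.119
finger_force: 97.7
```

```bash
python3 - <<'E'
from h import *
cap('wrist','w6');cap('top','t6')
o=robot.get_obs(); print({k:np.round(o[k],4).tolist() for k in('time','tool_pos','orientation','contact_force','qpos','opening','finger_force')})
w=cv2.imread('pics/w6.png');t=cv2.imread('pics/t6.png')[150:270,250:410]
out=np.zeros((300,800,3),np.uint8);out[:250,:400]=cv2.resize(w,(400,250));out[:,400:]=cv2.resize(t,(400,300),interpolation=cv2.INTER_CUBIC)
cv2.imwrite('pics/z6.png',out)
from pour import *
from go import W,N
p0=R0=None
for w,n in list(zip(W,N))[1:]:
    p,R=pourpose(*w); plan(p,R,n,p0,R0); p0,R0=p,R
E
```

```text
{'time': 18.1, 'tool_pos': [0.687, 0.0506, 0.2585], 'orientation': [[-0.7001, -0.7073, -0.0975], [-0.7001, 0.7069, -0.1008], [0.1402, -0.0022, -0.9901]], 'contact_force': [-0.0131, -0.9191, -1.5916], 'qpos': [0.3858, 0.4407, 0.129, 0.0576, -1.3882, -1.1852], 'opening': 0.1207, 'finger_force': 97.6972}
1 (np.float64(0.006018129199201593), 1, array([-0.2881965 , -1.85789726,  0.33207239]))
-1 (np.float64(0.0040383295675122674), -1, array([-0.28390114, -1.85361937,  0.31416386]))
n 10 row cm [ 0.229  0.003 -0.253] deg [-0.013 -3.306  0.004]
n 10 row cm [ 0.204 -0.    -0.481] deg [ 0.  -2.5 -0. ]
n 10 row cm [ 0.073 -0.    -0.352] deg [-0.  -1.5 -0. ]
n 5 row cm [ 0.132 -0.    -0.61 ] deg [-0.  -2.6  0. ]
```

View pics/z6.png

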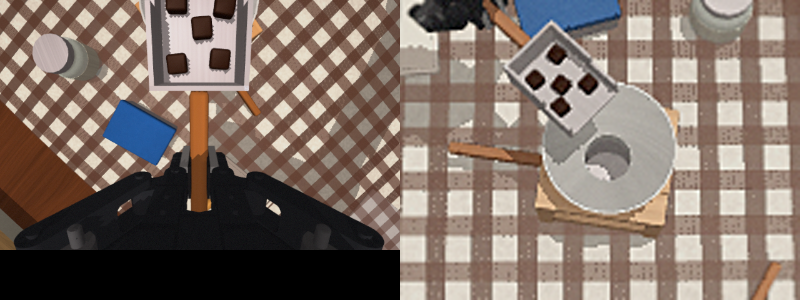

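All five chunks are still aboard. In the top view the lip is at about (594,115) of the crop, over the near half of the funnel (rim centre about (608,148)). This was my tenth and last picture, so from here I measure by code.

```bash
python3 - <<'E'
from h import *
c=load('t6'); print(onz(c,(250+194/2.5-.3,150+115/2.5-.3),.25), onz(c,(250+207.5/2.5-.3,150+148.5/2.5-.3),.172)); print(proj(c,[[.590,-.046,.25]]))
E
```

```text
[ 0.5896233  -0.04337835  0.25      ] [ 0.57529351 -0.05684449  0.172     ]
[[328.47898417 195.53031739]]
```

Call:
{"op": "play_rows", "data": {
  "motion": [
    [0.23,0,-0.25,0,-3.3,0,0],
    [0.23,0,-0.25,0,-3.3,0,0],
    [0.23,0,-0.25,0,-3.3,0,0],
    [0.23,0,-0.25,0,-3.3,0,0],
    [0.23,0,-0.25,0,-3.3,0,0],
    [0.23,0,-0.25,0,-3.3,0,0],
    [0.23,0,-0.25,0,-3.3,0,0],
    [0.23,0,-0.25,0,-3.3,0,0],
    [0.23,0,-0.25,0,-3.3,0,0],
    [0.23,0,-0.25,0,-3.3,0,0]
  ]
}}

```text
time: 18.93
tool_pos: [0.6686, 0.0326, 0.2808]
orientation: [[-0.639, -0.708, 0.302], [-0.642, 0.707, 0.298], [-0.424, -0.003, -0.906]]
contact_force: [-0.1, -0.4, -2.9]
opening: 0.117
finger_force: 97.7
```

Call:
{"op": "play_rows", "data": {
  "motion": [
    [0.2,0,-0.48,0,-2.5,0,0],
    [0.2,0,-0.48,0,-2.5,0,0],
    [0.2,0,-0.48,0,-2.5,0,0],
    [0.2,0,-0.48,0,-2.5,0,0],
    [0.2,0,-0.48,0,-2.5,0,0],
    [0.2,0,-0.48,0,-2.5,0,0],
    [0.2,0,-0.48,0,-2.5,0,0],
    [0.2,0,-0.48,0,-2.5,0,0],
    [0.2,0,-0.48,0,-2.5,0,0],
    [0.2,0,-0.48,0,-2.5,0,0]
  ]
}}

```text
time: 19.77
tool_pos: [0.6374, 0.0014, 0.3078]
orientation: [[-0.451, -0.708, 0.543], [-0.456, 0.706, 0.541], [-0.767, -0.004, -0.642]]
contact_force: [-0.5, -0.1, -2.5]
opening: 0.12
finger_force: 97.9
```

Call:
{"op": "play_rows", "data": {
  "motion": [
    [0.07,0,-0.35,0,-1.5,0,0],
    [0.07,0,-0.35,0,-1.5,0,0],
    [0.07,0,-0.35,0,-1.5,0,0],
    [0.07,0,-0.35,0,-1.5,0,0],
    [0.07,0,-0.35,0,-1.5,0,0],
    [0.07,0,-0.35,0,-1.5,0,0],
    [0.07,0,-0.35,0,-1.5,0,0],
    [0.07,0,-0.35,0,-1.5,0,0],
    [0.07,0,-0.35,0,-1.5,0,0],
    [0.07,0,-0.35,0,-1.5,0,0]
  ]
}}

```text
time: 20.6
tool_pos: [0.614, -0.022, 0.3206]
orientation: [[-0.297, -0.708, 0.641], [-0.302, 0.706, 0.64], [-0.906, -0.003, -0.423]]
contact_force: [0.7, -0.6, -1.7]
opening: 0.119
finger_force: 97.9
```

Call:
{"op": "play_rows", "data": {
  "motion": [
    [0.13,0,-0.61,0,-2.6,0,0],
    [0.13,0,-0.61,0,-2.6,0,0],
    [0.13,0,-0.61,0,-2.6,0,0],
    [0.13,0,-0.61,0,-2.6,0,0],
    [0.13,0,-0.61,0,-2.6,0,0],
    [0,0,0,0,0,0,0],
    [0,0,0,0,0,0,0],
    [0,0,0,0,0,0,0],
    [0,0,0,0,0,0,0],
    [0,0,0,0,0,0,0]
  ]
}}

```text
time: 21.43
tool_pos: [0.5928, -0.043, 0.3253]
orientation: [[-0.145, -0.708, 0.691], [-0.151, 0.706, 0.692], [-0.978, -0.004, -0.209]]
contact_force: [-0.4, -0.1, -1.1]
opening: 0.119
finger_force: 98.0
```

```bash
cat > dark.py <<'E'
from h import *
def dark(fn,z,box=None):
    c=load(fn); im=c['pixels'].astype(int); m=((im.max(2)<75)&(im[:,:,0]-im[:,:,2]>8)).astype(np.uint8)
    n,l,s,ce=cv2.connectedComponentsWithStats(m)
    for i in range(1,n):
        if 4<=s[i,4]<400: 
            w=onz(c,ce[i],z); 
            if .3<w[0]<.8 and abs(w[1])<.5: print(fn,ce[i].round(1),s[i,4],w[:2].round(3),im[int(ce[i][1]),int(ce[i][0])])
E
python3 - <<'E'
from dark import *
o=robot.get_obs(); print({k:np.round(o[k],4).tolist() for k in('time','tool_pos','orientation','contact_force','qpos','opening','finger_force')})
for n in('top','side','wrist'): cap(n,n[0]+'7')
dark('t6',.26);print();dark('t7',.1);dark('s7',.1)
E
```

```text
{'time': 21.4333, 'tool_pos': [0.5928, -0.043, 0.3253], 'orientation': [[-0.145, -0.7083, 0.6908], [-0.1511, 0.7059, 0.692], [-0.9778, -0.004, -0.2094]], 'contact_force': [-0.4324, -0.114, -1.0976], 'qpos': [-0.6435, 0.2201, -0.2693, -1.4473, -1.3493, 0.4648], 'opening': 0.1194, 'finger_force': 97.9665}
t6 [462.5 136. ] 4 [ 0.727 -0.355] [50 44 41]
t6 [459. 149.] 23 [ 0.696 -0.344] [68 52 44]
t6 [286.5 150.5] 4 [0.692 0.048] [37 26 15]
t6 [102. 164.] 7 [0.665 0.476] [61 50 41]
t6 [459.  165.5] 4 [ 0.656 -0.341] [43 33 32]
t6 [312.3 171.2] 35 [ 0.643 -0.01 ] [56 32 29]
t6 [303.6 181.2] 35 [0.621 0.009] [58 39 28]
t6 [324.6 182.9] 38 [ 0.616 -0.037] [49 28 22]
t6 [103.  184.5] 8 [0.616 0.468] [62 52 43]
t6 [313.9 183.3] 37 [ 0.616 -0.014] [56 34 26]
t6 [458.  191.5] 14 [ 0.596 -0.334] [67 51 43]
t6 [313.7 192.1] 34 [ 0.595 -0.013] [51 30 18]
t6 [103.6 196.9] 16 [0.587 0.464] [35 32 31]
t6 [104.9 211.6] 8 [0.553 0.457] [33 32 28]
t6 [286.5 213. ] 4 [0.549 0.046] [70 41 23]
t6 [481.5 212. ] 4 [ 0.549 -0.384] [64 52 46]
t6 [495. 213.] 5 [ 0.547 -0.415] [46 38 33]
t6 [514.5 215. ] 4 [ 0.54
[... 1231 characters left out ...]
73 42 24]
s7 [325.2 134.5] 4 [0.724 0.241] [57 49 44]
s7 [316.9 144.7] 16 [0.684 0.203] [55 37 26]
s7 [329.8 144.5] 6 [0.718 0.19 ] [44 42 42]
s7 [295.2 175.5] 6 [0.584 0.097] [49 41 35]
s7 [274.5 200.7] 17 [0.508 0.026] [28 25 22]
s7 [238.8 291. ] 43 [ 0.372 -0.196] [46 31 25]
s7 [258.6 301.2] 37 [ 0.403 -0.232] [55 31 18]
s7 [222.5 313.3] 40 [ 0.332 -0.233] [25 19 17]
s7 [251.  322.9] 23 [ 0.378 -0.271] [11 10 10]
s7 [233.5 321. ] 4 [ 0.348 -0.256] [64 62 52]
s7 [487.2 360.3] 147 [ 0.739 -0.484] [24 24 23]
s7 [422.  362.2] 11 [ 0.634 -0.446] [60 48 41]
s7 [393.6 378.2] 14 [ 0.576 -0.453] [64 48 38]
s7 [303.  386.9] 70 [ 0.431 -0.413] [19 18 18]
s7 [331.4 397. ] 5 [ 0.469 -0.444] [45 39 34]
```

```bash
python3 - <<'E'
from h import *
for f in('w5','w6','w7'):
    im=load(f)['pixels'].astype(int)[0:135,255:385]; m=(im.max(2)<90).astype(np.uint8)
    n,l,s,ce=cv2.connectedComponentsWithStats(m); print(f,[(ce[i].round(0)+[255,0],s[i,4]) for i in range(1,n) if s[i,4]>40], im[20:130,20:120].mean((0,1)).round())
im=load('t7')['pixels']
print(im[206:224:2,322:346:2].min(2))
E
```

```text
w5 [(array([257.,  80.]), np.int32(459)), (array([282.,  11.]), np.int32(758)), (array([358.,  14.]), np.int32(978)), (array([322.,  44.]), np.int32(1183)), (array([351.,  94.]), np.int32(1018)), (array([282., 102.]), np.int32(1024))] [181. 166. 162.]
w6 [(array([257.,  81.]), np.int32(567)), (array([283.,  11.]), np.int32(767)), (array([359.,  14.]), np.int32(999)), (array([381.,  74.]), np.int32(888)), (array([323.,  44.]), np.int32(1192)), (array([351.,  94.]), np.int32(1042)), (array([283., 102.]), np.int32(1046))] [162. 145. 142.]
w7 [] [163. 150. 150.]
[[175  36  51  52  26  92  56  17  40  53  51  54]
 [ 84  78  51  48  30  98  91  61  11  38  49  24]
 [ 84  99  40  52  46  94  84  95  49  42  34  56]
 [ 85  86  49  53  49 110 128 141  33  33  53  32]
 [125  93  45  46  47  81 137  11  17  39  43  52]
 [177 200  35  57  48  19 161   6  14  24  49  46]
 [177 112   5  50  55  51   0  11   2  74  44  55]
 [176 172 116  53  49  53 111 115 152 180  43  50]
 [114 170 172  38  57  43  60  87 107 127  41  52]]
```

The tray is empty in the wrist view. Now I'll swing the scoop back level the way it came.

```bash
python3 - <<'E'
from pour import *
p1,R1=pourpose(45,0,.02,.26); plan(p1,R1,20)
R2=frame(86); p2=np.array([.638,-.3176,.20]); plan(p2,R2,18,p1,R1)
E
```

```text
1 (np.float64(0.006018129199201593), 1, array([-0.2881965 , -1.85789726,  0.33207239]))
-1 (np.float64(0.0040383295675122674), -1, array([-0.28390114, -1.85361937,  0.31416386]))
n 20 row cm [-0.398 -0.002  0.624] deg [-0.005  3.896  0.01 ]
n 18 row cm [ 1.036 -1.851  0.478] deg [0.    0.    2.722]
```

Call:
{"op": "play_rows", "data": {
  "motion": [
    [-0.4,0,0.62,0,3.9,0,0],
    [-0.4,0,0.62,0,3.9,0,0],
    [-0.4,0,0.62,0,3.9,0,0],
    [-0.4,0,0.62,0,3.9,0,0],
    [-0.4,0,0.62,0,3.9,0,0],
    [-0.4,0,0.62,0,3.9,0,0],
    [-0.4,0,0.62,0,3.9,0,0],
    [-0.4,0,0.62,0,3.9,0,0],
    [-0.4,0,0.62,0,3.9,0,0],
    [-0.4,0,0.62,0,3.9,0,0]
  ]
}}

```text
time: 22.42
tool_pos: [0.6439, 0.0087, 0.33]
orientation: [[-0.548, -0.708, 0.445], [-0.553, 0.706, 0.442], [-0.627, -0.004, -0.779]]
contact_force: [-0.5, 0.4, -2.2]
opening: 0.118
finger_force: 97.8
```

Call:
{"op": "play_rows", "data": {
  "motion": [
    [-0.4,0,0.62,0,3.9,0,0],
    [-0.4,0,0.62,0,3.9,0,0],
    [-0.4,0,0.62,0,3.9,0,0],
    [-0.4,0,0.62,0,3.9,0,0],
    [-0.4,0,0.62,0,3.9,0,0],
    [-0.4,0,0.62,0,3.9,0,0],
    [-0.4,0,0.62,0,3.9,0,0],
    [-0.4,0,0.62,0,3.9,0,0],
    [-0.4,0,0.62,0,3.9,0,0],
    [-0.4,0,0.62,0,3.9,0,0]
  ]
}}

```text
time: 23.25
tool_pos: [0.6853, 0.0501, 0.2866]
orientation: [[-0.706, -0.708, -0.001], [-0.708, 0.706, -0.004], [0.003, -0.002, -1.0]]
contact_force: [0.8, -0.2, -1.5]
opening: 0.12
finger_force: 97.8
```

Call:
{"op": "play_rows", "data": {
  "motion": [
    [1.04,-1.85,0.48,0,0,2.72,0],
    [1.04,-1.85,0.48,0,0,2.72,0],
    [1.04,-1.85,0.48,0,0,2.72,0],
    [1.04,-1.85,0.48,0,0,2.72,0],
    [1.04,-1.85,0.48,0,0,2.72,0],
    [1.04,-1.85,0.48,0,0,2.72,0],
    [1.04,-1.85,0.48,0,0,2.72,0],
    [1.04,-1.85,0.48,0,0,2.72,0],
    [1.04,-1.85,0.48,0,0,2.72,0],
    [1.04,-1.85,0.48,0,0,2.72,0]
  ]
}}

```text
time: 24.08
tool_pos: [0.6979, -0.1612, 0.2384]
orientation: [[-0.953, -0.304, 0.001], [-0.304, 0.953, -0.001], [-0.0, -0.002, -1.0]]
contact_force: [-0.2, 0.0, -1.8]
opening: 0.121
finger_force: 97.8
```

Call:
{"op": "play_rows", "data": {
  "motion": [
    [1.04,-1.85,0.48,0,0,2.72,0],
    [1.04,-1.85,0.48,0,0,2.72,0],
    [1.04,-1.85,0.48,0,0,2.72,0],
    [1.04,-1.85,0.48,0,0,2.72,0],
    [1.04,-1.85,0.48,0,0,2.72,0],
    [1.04,-1.85,0.48,0,0,2.72,0],
    [1.04,-1.85,0.48,0,0,2.72,0],
    [1.04,-1.85,0.48,0,0,2.72,0],
    [0,0,0,0,0,0,0],
    [0,0,0,0,0,0,0]
  ]
}}

```text
time: 24.92
tool_pos: [0.6367, -0.319, 0.2004]
orientation: [[-0.998, 0.07, 0.0], [0.07, 0.998, -0.001], [-0.0, -0.001, -1.0]]
contact_force: [0.1, 0.3, -2.0]
opening: 0.121
finger_force: 97.9
```

```bash
python3 - <<'E'
from h import *
for n in('top','side','wrist'): cap(n,n[0]+'8')
o=robot.get_obs(); print({k:np.round(o[k],4).tolist() for k in('time','tool_pos','orientation','contact_force','moment','qpos','opening','finger_force')})
plan([.638,-.3176,.034],frame(86),20)
a=load('t4')['pixels'].astype(int);b=load('t8')['pixels'].astype(int)
print('t8 spout'); 
for im in (load('top0')['pixels'],load('t8')['pixels']): print(im[200:226:2,318:350:2].max(2))
# changed dark pixels around stand between before/after, top view & side view
for f0,f1 in (('top0','t8'),('side0','s8')):
    A=load(f0)['pixels'].astype(int).max(2);Bm=load(f1)['pixels'].astype(int).max(2)
    m=((Bm<80)&(A>120)).astype(np.uint8); n,l,s,ce=cv2.connectedComponentsWithStats(m)
    c=load(f1); print(f1,[(ce[i].round(0).tolist(),int(s[i,4]),onz(c,ce[i],0)[:2].round(2).tolist()) for i in range(1,n) if s[i,4]>=8])
E
```

```text
{'time': 25.0667, 'tool_pos': [0.638, -0.3178, 0.201], 'orientation': [[-0.9977, 0.0674, 0.0016], [0.0674, 0.9977, -0.0022], [-0.0017, -0.002, -1.0]], 'contact_force': [-0.8946, 0.6124, -1.6242], 'moment': [0.0148, -0.1425, 0.0166], 'qpos': [-0.1887, 0.447, 0.0382, 0.002, -1.16, -1.4503], 'opening': 0.1164, 'finger_force': 97.8635}
n 20 row cm [0.001 0.002 0.835] deg [-0.006  0.005  0.007]
t8 spout
[[157 159 159 166 165 164 165 160 161 159 150 157 153 152 152 155]
 [161 164 162 165 167 166 167 163 163 160 158 157 159 146 157 155]
 [167 164 164 163 159 166 120  90  92 143 158 159 154 152 153 147]
 [163 163 162 168 184  86 103 102  91  98  91 156 151 152 154 152]
 [164 166 163 170  88 138 142 147 116 123 113  90 154 146 149 153]
 [159 162 168 121 147 147 141 145 117 120 116 103 167 149 149 143]
 [162 160 164  73 138 140 141 144 116 122 120 125 140 150 150 150]
 [163 162 162 116 145 143 143 151 117 123 119 116 133 149 148 148]
 [162 161 161 199 140 134 135 137 120 115 124 120 155 148 149 152]
 [159 162 165 159 158 160 114 121 110 113 110 119 149 146 146 148]
 [157 159 161 158 152 144 11
[... 2835 characters left out ...]
0.2, -0.25]), ([414.0, 364.0], 16, [0.2, -0.27]), ([416.0, 382.0], 16, [0.15, -0.27]), ([260.0, 384.0], 8, [0.14, 0.13]), ([256.0, 396.0], 18, [0.11, 0.14])]
s8 [([47.0, 83.0], 13665, [-0.18, 1.17]), ([260.0, 6.0], 709, [0.89, 1.73]), ([386.0, 3.0], 49, [1.59, 1.5]), ([445.0, 22.0], 2122, [1.74, 1.11]), ([435.0, 65.0], 5986, [1.41, 0.69]), ([403.0, 212.0], 3968, [0.84, -0.04]), ([78.0, 159.0], 13, [-0.01, 0.55]), ([79.0, 173.0], 133, [-0.0, 0.47]), ([78.0, 186.0], 82, [-0.0, 0.4]), ([76.0, 197.0], 61, [-0.01, 0.35]), ([62.0, 198.0], 24, [-0.05, 0.36]), ([422.0, 267.0], 12, [0.79, -0.22]), ([2.0, 282.0], 30, [-0.16, 0.1]), ([26.0, 290.0], 130, [-0.1, 0.05]), ([4.0, 294.0], 62, [-0.15, 0.06])]
```

Call:
{"op": "play_rows", "data": {
  "motion": [
    [0,0,1,0,0,0,0],
    [0,0,1.4,0,0,0,0],
    [0,0,1.4,0,0,0,0],
    [0,0,1.4,0,0,0,0],
    [0,0,1.4,0,0,0,0],
    [0,0,1.4,0,0,0,0],
    [0,0,1.4,0,0,0,0],
    [0,0,1.4,0,0,0,0],
    [0,0,1.2,0,0,0,0],
    [0,0,1,0,0,0,0]
  ]
}}

```text
time: 25.9
tool_pos: [0.6374, -0.318, 0.0691]
orientation: [[-0.998, 0.068, -0.0], [0.068, 0.998, -0.002], [-0.0, -0.002, -1.0]]
contact_force: [-0.0, 0.5, -1.9]
opening: 0.117
finger_force: 97.9
```

Call:
{"op": "play_rows", "data": {
  "motion": [
    [0,0,1,0,0,0,0],
    [0,0,0.8,0,0,0,0],
    [0,0,0.5,0,0,0,0],
    [0,0,0.4,0,0,0,0],
    [0,0,0.3,0,0,0,0],
    [0,0,0.2,0,0,0,0],
    [0,0,0.2,0,0,0,0],
    [0,0,0.1,0,0,0,0],
    [0,0,0,0,0,0,0],
    [0,0,0,0,0,0,0]
  ]
}}

```text
time: 26.73
tool_pos: [0.6377, -0.319, 0.036]
orientation: [[-0.998, 0.068, 0.001], [0.068, 0.998, -0.002], [-0.001, -0.002, -1.0]]
contact_force: [-0.2, -0.3, -1.9]
opening: 0.114
finger_force: 97.9
```

Call:
{"op": "play_rows", "data": {
  "motion": [
    [0,0,0.1,0,0,0,0],
    [0,0,0.1,0,0,0,0],
    [0,0,0.1,0,0,0,0],
    [0,0,0.1,0,0,0,0],
    [0,0,0,0,0,0,0],
    [0,0,0,0,0,0,0],
    [0,0,0,0,0,0,0],
    [0,0,0,0,0,0,0],
    [0,0,0,0,0,0,0],
    [0,0,0,0,0,0,0]
  ]
}}

```text
time: 27.57
tool_pos: [0.6377, -0.319, 0.032]
orientation: [[-0.998, 0.068, 0.001], [0.068, 0.998, -0.002], [-0.001, -0.002, -1.0]]
contact_force: [0.3, -0.7, 2.3]
opening: 0.119
finger_force: 98.4
```

Contact with the table shows (force turned from −1.9 to +2.3 N). I'll release, rise, and pull the arm aside for a clear view.

Call:
{"op": "play_rows", "data": {
  "motion": [
    [0,0,0,0,0,0,0.3],
    [0,0,0,0,0,0,0.5],
    [0,0,0,0,0,0,0.7],
    [0,0,0,0,0,0,0.7],
    [0,0,0,0,0,0,0.7],
    [0,0,0,0,0,0,0.7],
    [0,0,-0.5,0,0,0,0.7],
    [0,0,-1,0,0,0,0.7],
    [0,0,-2,0,0,0,0.7],
    [0,0,-3,0,0,0,0.7]
  ]
}}

```text
time: 28.4
tool_pos: [0.636, -0.3183, 0.0956]
orientation: [[-0.998, 0.069, -0.003], [0.069, 0.998, -0.001], [0.003, -0.001, -1.0]]
contact_force: [-0.0, 0.2, -0.0]
opening: 0.705
finger_force: 0.0
```

Call:
{"op": "play_rows", "data": {
  "motion": [
    [0,0,-3,0,0,0,0.7],
    [0,0,-3,0,0,0,0.7],
    [0,0,-3,0,0,0,0.7],
    [0,0,-3,0,0,0,0.7],
    [0,0,-3,0,0,0,0.7],
    [0,0,-3,0,0,0,0.7],
    [1,-3,0,0,0,3,0.7],
    [1,-3,0,0,0,3,0.7],
    [1,-3,0,0,0,3,0.7],
    [1,-3,0,0,0,3,0.7]
  ]
}}

```text
time: 29.23
tool_pos: [0.5798, -0.4319, 0.2785]
orientation: [[-0.961, 0.276, 0.002], [0.276, 0.961, -0.003], [-0.003, -0.002, -1.0]]
contact_force: [0.6, -0.7, -0.3]
opening: 0.696
finger_force: 0.0
```

Call:
{"op": "play_rows", "data": {
  "motion": [
    [1,-3,0,0,0,3,0.7],
    [1,-3,0,0,0,3,0.7],
    [1,-3,0,0,0,3,0.7],
    [1,-3,0,0,0,3,0.7],
    [1,-3,0,0,0,3,0.7],
    [0,0,0,0,0,0,0.7],
    [0,0,0,0,0,0,0.7],
    [0,0,0,0,0,0,0.7],
    [0,0,0,0,0,0,0.7],
    [0,0,0,0,0,0,0.7]
  ]
}}

```text
time: 30.07
tool_pos: [0.479, -0.5504, 0.2775]
orientation: [[-0.859, 0.513, 0.001], [0.513, 0.859, -0.003], [-0.002, -0.002, -1.0]]
contact_force: [0.5, -0.1, -0.2]
opening: 0.7
finger_force: 0.0
```

```bash
python3 - <<'E'
from h import *
for n in('top','side'): cap(n,n[0]+'9')
o=robot.get_obs(); print({k:np.round(o[k],4).tolist() for k in('time','tool_pos','contact_force','qpos')})
im=load('t9')['pixels']; print(im[198:226:2,316:352:2].max(2))
for f0,f1 in (('top0','t9'),('side0','s9')):
    A=load(f0)['pixels'].astype(int);Bm=load(f1)['pixels'].astype(int)
    m=((np.abs(Bm-A).max(2)>45)).astype(np.uint8); m=cv2.morphologyEx(m,cv2.MORPH_OPEN,np.ones((2,2),np.uint8))
    n,l,s,ce=cv2.connectedComponentsWithStats(m); c=load(f1)
    for i in range(1,n):
        w=onz(c,ce[i],0)
        if s[i,4]>=6 and .3<w[0]<.85 and -.5<w[1]<.4: print(f1,ce[i].round(0),s[i,4],w[:2].round(3),Bm[l==i].mean(0).round())
E
```

```text
{'time': 30.1667, 'tool_pos': [0.479, -0.5504, 0.2773], 'contact_force': [0.4832, 0.7076, -0.3612], 'qpos': [-0.5879, 0.434, 0.1915, 0.0015, -1.3262, -1.5214]}
[[173 173 172 171 173 170 171 169 169 168 165 165 166 165 164 166 164 163]
 [171 165 170 173 176 173 175 172 169 167 170 162 166 168 164 163 164 163]
 [177 174 174 173 177 176 177 175 177 173 172 167 167 168 160 167 162 162]
 [175 173 177 172 171 172 178 129  99 101 151 169 167 167 163 168 159 163]
 [171 175 173 174 173 201 101  98 100 100 107  99 166 162 162 163 156 166]
 [174 175 174 171 180 105  86  95  97  92  94  92  97 168 158 157 164 159]
 [174 174 171 176 133  88  93  90  84  90  89  90  98 182 160 158 158 159]
 [169 170 168 177  68  88 140 135 135 133 146  34  88 150 157 157 164 155]
 [171 174 172 172  50 110  10 139 127 144  23  27  26 150 160 159 157 159]
 [171 172 169 168 224  59  73   4 127 159  34  32   0 168 159 162 158 155]
 [170 168 168 173 177   0  62 225 239  23  37  14 141 157 160 159 156 157]
 [168 171 170 172 168 172 215 222   0  74  14 158 164 160 159 160 160 160]
 [171 171 175 167 163 163 163 167 173 17
[... 2886 characters left out ...]
 [ 0.3   -0.153] [153. 142. 120.]
s9 [262. 318.] 53 [ 0.403 -0.21 ] [149. 137. 115.]
s9 [289. 328.] 209 [ 0.45  -0.253] [156. 144. 121.]
s9 [215. 327.] 92 [ 0.305 -0.197] [167. 158. 134.]
s9 [236. 326.] 97 [ 0.347 -0.208] [145. 133. 112.]
s9 [332. 330.] 33 [ 0.533 -0.289] [131. 125. 116.]
s9 [267. 334.] 143 [ 0.403 -0.249] [164. 154. 130.]
s9 [323. 341.] 371 [ 0.508 -0.305] [140. 132. 118.]
s9 [246. 337.] 11 [ 0.361 -0.241] [194. 184. 157.]
s9 [263. 342.] 13 [ 0.392 -0.264] [148. 130. 107.]
s9 [299. 345.] 61 [ 0.458 -0.295] [171. 160. 136.]
s9 [335. 345.] 23 [ 0.527 -0.321] [131. 124. 115.]
s9 [328. 364.] 228 [ 0.5   -0.352] [154. 144. 122.]
s9 [309. 372.] 98 [ 0.459 -0.355] [151. 137. 115.]
```

```bash
python3 - <<'E'
from h import *
A=load('top0')['pixels'].astype(int);B=load('t9')['pixels'].astype(int)
m=((B.max(2)<72)&(A.max(2)-B.max(2)>18)).astype(np.uint8)
n,l,s,ce=cv2.connectedComponentsWithStats(m);c=load('t9')
for i in range(1,n):
    w=onz(c,ce[i],0)
    if s[i,4]>=6 and w[0]>.25: print(ce[i].round(0),s[i,4],w[:2].round(3),B[l==i].mean(0).round())
# scoop: handle & tray position before/after by orange mask
for f in('top0','t9'):
    im=load(f)['pixels'].astype(int); k=((im[:,:,0]-im[:,:,2]>70)&(im[:,:,0]>100)); k[:,:415]=0;k[:,440:]=0;k[:175]=0;k[225:]=0
    y,x=np.nonzero(k); print(f,x.min(),x.max(),y.min(),y.max(),len(x),onz(c,(x.mean(),y.mean()),.04))
    for nm,(y0,y1,x0,x1),z in(('tin',(125,175,290,350),.05),('jarcap',(125,175,360,400),.1)):
        g=im[y0:y1,x0:x1]; k=(g[:,:,2]-g[:,:,0]>30) if nm=='tin' else (g.min(2)>0)&(np.ptp(g,axis=2)<14)&(g.max(2)<210)&(g.max(2)>120)
        y,x=np.nonzero(k); print(nm,len(x),x.mean()+x0,y.mean()+y0)
T=np.array(load('w6')['world_from_camera']); R=np.array([[-.7001,-.7073,-.0975],[-.7001,.7069,-.1008],[.1402,-.0022,-.9901]]); print('cam in tool',R.T@(T[:3,3]-[.687,.0506,.2585]),(R.T@T[:3,:3]).round(3).tolist())
E
```

```text
[529. 121.] 850 [ 0.876 -0.65 ] [40. 35. 31.]
[601. 228.] 3350 [ 0.551 -0.835] [30. 27. 26.]
[595. 174.] 9 [ 0.712 -0.839] [67. 57. 47.]
[508. 180.] 46 [ 0.693 -0.564] [17. 16. 17.]
[487. 237.] 1612 [ 0.53  -0.488] [38. 33. 30.]
[336. 217.] 47 [ 0.589 -0.071] [29. 16. 12.]
[327. 216.] 16 [ 0.59  -0.046] [37. 23. 17.]
[375. 299.] 490 [ 0.364 -0.171] [20. 19. 20.]
top0 425 428 184 215 120 [ 0.62779438 -0.31453402  0.04      ]
tin 1049 315.35557673975217 148.57578646329839
jarcap 342 379.1374269005848 148.9766081871345
t9 425 428 184 215 110 [ 0.63210306 -0.31476391  0.04      ]
tin 1051 315.33682207421504 148.60038058991438
jarcap 363 378.8236914600551 149.25068870523415
cam in tool [ 0.06627683  0.00030041 -0.12542394] [[0.001, -0.965, -0.261], [1.0, 0.001, 0.0], [-0.0, -0.261, 0.965]]
```

No stray chunk shows, the tin and jar haven't moved, and the scoop is back in its place. As a final check I'll put the wrist camera straight above the funnel, where it sees the whole pot floor, and count the chunks by code.

```bash
python3 - <<'E'
from h import *
plan([.642,-.065,.275],frame(86),18)
E
```

```text
n 18 row cm [-0.02   2.871  0.01 ] deg [-0.006  0.005 -1.491]
```

Call:
{"op": "play_rows", "data": {
  "motion": [
    [0,2.87,0,0,0,-1.5,0.7],
    [0,2.87,0,0,0,-1.5,0.7],
    [0,2.87,0,0,0,-1.5,0.7],
    [0,2.87,0,0,0,-1.5,0.7],
    [0,2.87,0,0,0,-1.5,0.7],
    [0,2.87,0,0,0,-1.5,0.7],
    [0,2.87,0,0,0,-1.5,0.7],
    [0,2.87,0,0,0,-1.5,0.7],
    [0,2.87,0,0,0,-1.5,0.7],
    [0,2.87,0,0,0,-1.5,0.7]
  ]
}}

```text
time: 31.0
tool_pos: [0.5961, -0.288, 0.2767]
orientation: [[-0.962, 0.272, 0.001], [0.272, 0.962, -0.002], [-0.002, -0.002, -1.0]]
contact_force: [1.3, -0.5, -0.5]
opening: 0.701
finger_force: 0.0
```

Call:
{"op": "play_rows", "data": {
  "motion": [
    [0,2.87,0,0,0,-1.5,0.7],
    [0,2.87,0,0,0,-1.5,0.7],
    [0,2.87,0,0,0,-1.5,0.7],
    [0,2.87,0,0,0,-1.5,0.7],
    [0,2.87,0,0,0,-1.5,0.7],
    [0,2.87,0,0,0,-1.5,0.7],
    [0,2.87,0,0,0,-1.5,0.7],
    [0,2.87,0,0,0,-1.5,0.7],
    [0,0,0,0,0,0,0.7],
    [0,0,0,0,0,0,0.7]
  ]
}}

```text
time: 31.83
tool_pos: [0.638, -0.0626, 0.2762]
orientation: [[-0.998, 0.065, 0.001], [0.065, 0.998, -0.002], [-0.001, -0.002, -1.0]]
contact_force: [-0.4, -1.2, -0.6]
opening: 0.701
finger_force: 0.0
```

```bash
python3 - <<'E'
from h import *
c=cap('wrist','w10'); ctr=proj(c,[[.576,-.061,.006]])[0]; top=proj(c,[[.576,-.06,.172],[.576+.062,-.06,.172]]); 
e=proj(c,[[.576+.007,-.061,.016],[.576-.007,-.061,.016]]); px=np.linalg.norm(e[0]-e[1]); print(ctr.round(),'mouth',top.round(),'chunk px',px, 'area',px*px)
im=c['pixels'].astype(int); u,v=ctr.astype(int); rad=int(np.linalg.norm(top[0]-top[1]))
yy,xx=np.mgrid[:400,:640]; reg=np.hypot(xx-top[0][0],yy-top[0][1])<rad
m=((im.max(2)<80)&(im[:,:,0]-im[:,:,2]>6)&reg).astype(np.uint8); m=cv2.morphologyEx(m,cv2.MORPH_OPEN,np.ones((3,3),np.uint8))
n,l,s,ce=cv2.connectedComponentsWithStats(m)
for i in range(1,n):
    if s[i,4]>15: print(ce[i].round(),s[i].tolist(),im[l==i].mean(0).round())
s=3
x0,y0=u-36,v-36
for y in range(max(y0,0),y0+72,3): print(''.join('#' if m[y,x] else ('+' if im[y,x].max()<110 else '.') for x in range(x0,x0+72,1) if 0<=x<640))
E
```

```text
[316. 115.] mouth [[316. 118.]
 [322. 202.]] chunk px 12.124780581571239 area 147.01030415124697
[323. 101.] [318, 95, 12, 13, 149] [39. 19. 12.]
[304. 103.] [299, 97, 12, 13, 137] [35. 21. 17.]
[307. 123.] [297, 111, 20, 25, 256] [38. 23. 18.]
[328. 123.] [322, 118, 12, 12, 107] [57. 36. 28.]
........................................................................
........................................................................
........................................................................
........................................................................
............................+++++++++++++++++...........................
......................+++++..............++++++++++.....................
...................+++########........###########....++.................
................+++###########+.......############......+...............
..............+++.+############+......############........+............+
.............+++...+###########+......############.........++........+..
............+++....+######++................................++...+......
..
[... 246 characters left out ...]
######.........##########+....+++++........
............++++....+###########+........+############+...+++++.........
.............++++++#############+.........+#########+...++++++..........
..............+++##############+..............+++++...++++++............
.................++++########+.....................+++++++..............
...................+++++++++..................+++++++++.................
.......................+++++++++++++++++++++++++++++....................
..............................+++++++++++++++...........................
........................................................................
........................................................................
```

Five chunks lie on the pot floor: areas 149, 137, 256 (two touching) and 107 px, against about 147 px for one chunk. Handing in.

```bash
python3 -c "
from workcell import robot; print(robot.job_done())"
```

```text
the job is handed in; nothing more can be done
None
```

The job is handed in at about 32 s: the pot stands against the back stop under the funnel, all five chunks are in it by the wrist camera, and the empty scoop is back flat on the table with the jar and tin unmoved.

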